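# Seal a well plate in the hand-lever press and keep it pressed

## Robot

A 7-joint arm with a two-finger parallel gripper is mounted at the origin on a cart in front of the work surface, level with it; the furniture and walls round the work are solid. World frame = base frame: x ahead of the robot, y to its left, z up, the work surface at z = 0. Lengths are in mm, angles in rad, forces in N, time in s.
With the tool pointing down it reaches from about 425 to 950 mm from the base axis. Payload 4.7 kg.
Tool frame: the origin (TCP) lies midway between the tips of the shut fingers; the grasp point (between the pads) lies 19 mm behind it; z points along the fingers, y is the line along which they close (so a half turn about z gives the same grasp; the last joint's range is limited). The gripper opens to 85 mm and grips with 20 to 120 N. Pads are 22 mm wide; open, the fingers measure 114 mm over their backs; the gripper's body (76 mm by 85 mm) begins 54 mm behind the grasp point. The pads swing forward as they close: fully open they stand 13 mm farther back than shut.
Start: joints at [-1.347, 0.469, -0.049, 1.532, 0.024, 1.141, -0.082], TCP at [168.785, 653.577, 206.435] pointing down, gripper open.
Joint ranges: [-2.59, 2.59], [-0.33, 1.99], [-1.39, 1.29], [0.1, 2.45], [-1.04, 4.18], [0.21, 1.99], [-2.66, 2.66]. Speed limits (rad/s): [2.57, 2.57, 3.14, 3.14, 3.14, 3.14, 3.14].

## Interface

Orientations are given as a rotation vector (axis times angle).
In Python, from bench import bot gives the robot as it stands.
- The arm moves only by the tool arm_command, never from a script. Its argument "increments" is a list of rows, each an object with "linear": the shift along the tool's x, y, z in cm, a list of three; "angular": the turn, a rotation vector about the tool's x, y, z in rad, a list of three. In form: [{"linear": [tx, ty, tz], "angular": [ax, ay, az]}, ...]. A call has 1 to 20 rows; each row is the pose to reach, as a shift and turn from the pose commanded when the call began, along the tool's axes at that moment; what a row does not reach only later rows make up. A row lasts 1/10 s, in which the tool goes at most 50 mm and 8.59 degrees, less where a joint would pass 70% of its speed; a pose out of reach is approached as far as the arm can. A call with a gripper value outside its range is refused whole. "claw" is the finger opening in cm, from 0 to 8.54, set as the call begins (left out, the last holds). The fingers move at their own pace and stop on an object; the grip force is fixed at half the most. Time passes only in rows, so rows that repeat a pose let the fingers close. It gives the time, the measured TCP pose, the force, the opening and the grip force at its end, in the units of the state.
- bot.get_state(): the state, without advancing time (a new reading comes with each control period).
- bot.read_camera(name): name is "side" or "top"; returns the picture (400x640x3 uint8, red, green, blue); there is no depth.
- bot.calibration(name): a dict with "K" (3x3 intrinsics, pixels), "k1" (the pictures are not rectified: a ray, as slopes to the right and down, at radius r is drawn at 1 + k1 r^2 times it, then the intrinsics apply), "R" (3x3) and "t" (3): a world point X has camera coordinates R X + t. Camera axes: x right, y down, z forward; pixel columns grow to the right and rows downward; lengths in mm; the calibration is good to about 2 mm. A picture is of the moment at which its call begins. calibration takes no time and is no camera call.
- bot.sign_off(): hands the job in; it is judged then, once.
The state is a dict: "time_s": time; "joint_pos": joint angles; "joint_vel": joint speeds; "effort": joint torques, N m; "position": TCP position; "orientation": TCP orientation; "wrist_force": force on the tool from outside, world axes, zero at the start; "moment": the same for the moment, N m; "opening": finger opening in mm; "gripper_force": force on a finger pad.
Only numpy, scipy, OpenCV 4.12 (cv2) and the standard library are available. Lean on these libraries where they do the work, as an engineer would, in place of code of your own. Each camera call takes 0.05 s, during which the arm holds its last target. There are 200 camera calls.

## Task

Seal the well plate that stands in the hand-lever press. While the lever is still latched up, lay the loose pressure bar across the press, its two ends down in the two sprung forks and its flat platen above the plate, and let go of it; only then flip the safety catch fully over, clear of the lever. Finally pull the lever all the way down to its stop, so that it presses the bar onto the plate, and finish while still holding it down (it springs up when let go); do not knock over the amber bottle or the small flask behind the press.

Things in the scene. Friction and masses are not known exactly. Their poses are not given: they have to be found in the camera images.
- press: Lever press, fixed on the bench: grey base 255 x 240 x 18 mm, rear tower with two cheeks carrying the lever. Origin on the bench below the middle of the bar's seat; x points from the open front (edge at -85 mm) to the rear (+170 mm), y to its left, z up. A white well plate under a 3 mm grey sealing mat is fixed in the middle (mat top at 35 mm). Nothing is above the seat while the lever is up.
- seat (a point): Middle of the bar's seat, 51 mm above the bench, axes as the press. Two steel U-forks stand 88 mm either side along y, each 36 mm long in y: slot 18 mm wide in x, floor level with this point, walls 20 mm high, then flared to a 30 mm wide mouth at 30 mm; end plates 208 mm apart inside, 20 mm high. Forks are sprung: they hold the seated bar 8 mm clear of the mat, sink 8 mm when pressed (11 N).
- bar_mid (a point): Loose aluminium pressure bar (350 g): its centre, half-way up (19 mm above its underside). Upright rib 14 (x) x 200 (y) x 30 mm (z) along the middle of a flat platen 66 x 100 x 8 mm; 38 mm high in all. The rib's ends overhang the platen by 50 mm and go into the forks; seated, this point is 11 mm above seat. Lies platen down left or right of the press. Symmetric end for end.
- catch (a joint): Safety catch, rad: 0 = closed (its level steel bar lies across the front of the raised lever and blocks it), 1.45 = flipped fully over (bar stands up beside the lever). The lever is free from about 0.9. Turns about the press's x axis, stiff (0.04 N m), stays where it is left.
- catch_tab (a point): Point on the catch's thumb tab, 43 mm from its pivot, in the middle of the tab's thickness. At 0 the tab is an upright steel paddle 24 mm wide (press x), 7 mm thick (y), its top 13 mm above this point, on the left front of the tower. Push it to the press's left (+y): it swings over outward and down.
- catch_pivot (a point): Axis of the catch (parallel to the press's x), straight below the tab when closed, 157 mm above the bench.
- lever (a joint): Press lever, rad: 0 = up, leaning 14 degrees back; 1.815 = level, pointing to the front, at its stop. Pulled forward (press -x) and down. Springs back up if let go: about 3 N at the grip, rising to some 20 N over the last 0.11 rad, where its sprung foot presses the bar down (the bar meets the mat 0.05 rad before the stop).
- lever_grip (a point): Point to hold on the lever's T-handle: on the axis of the round black crossbar (18 mm diameter, 120 mm long, along press y), 36 mm to the right of the lever's middle. The lever's stem, 14 mm wide (y), meets the crossbar at its middle, 36 mm to the left of this point. About 277 mm above the bench when up, 97 mm when down.
- lever_pivot (a point): Point on the lever's axis (parallel to press y), level with lever_grip in y, 97 mm above the bench; the grip runs round it on an arc of radius 185 mm.
- seal_mat: The 71 x 105 x 3 mm grey rubber mat on the well plate; origin on the press base below its centre (its top 17 mm above the origin).
- bottle_amber: Amber reagent bottle with a white cap, 57 mm diameter, 114 mm high, loose, behind the press. Origin at its underside. Must stay upright.
- flask_50: Small clear conical flask, 50 mm diameter, 70 mm high, loose, behind the press to the left. Origin at its underside. Must stay upright.
Things that resemble listed ones, but are neither listed nor needed, are in the scene too. Leave any yellow look-alike of the flask_50 alone.

How it is judged:
By the outcome, as a careful person would: the job done as asked, in the order asked, and still so for the second after the job is handed in, while the arm keeps its last pose, push and grip.
It also fails if it takes over 72 s, if anything falls off the work surface, if the arm or the gripper's body presses on something with over 40 N, if the wrist force passes 120 N, or if a joint passes its speed limit or range.

## Working session

There is one attempt and no reset: what is moved stays moved. The work goes in short steps, Python scripts to look and compute and a tool call to move; the robot and the scene stay as the last step left them, time stands still between calls to the robot, and variables do not carry over. Pictures are saved under pics/ and viewed, at most 10 in all, crops included, and the job is handed in when it is done.

Besides the shell and the picture viewer there is one more tool, called after "Emit:" in YAML: its name, and indented under it one key for each argument. arm_command: Moves the arm, as the interface text tells. Its arguments: {"type":"object","properties":{"increments":{"type":"array","items":{"type":"object","properties":{"linear":{"type":"array","items":{"type":"number"}},"angular":{"type":"array","items":{"type":"number"}}}}},"claw":{"type":"number"}},"required":["increments"]}

```bash
mkdir -p pics; ls; python3 - <<'E'
from bench import bot
import cv2, numpy as np
for n in ("side","top"):
    im=bot.read_camera(n); cv2.imwrite(f"pics/{n}0.png",im[:,:,::-1])
    c=bot.calibration(n); print(n,c, -np.array(c['R']).T@np.array(c['t']))
s=bot.get_state(); print(s)
E
```

```text
pics
side {'K': array([[502.54429811,   0.        , 319.00299667],
       [  0.        , 502.54429811, 197.73204864],
       [  0.        ,   0.        ,   1.        ]]), 'k1': 0.02585723944444494, 'R': array([[ 0.97871738, -0.204998  , -0.00938622],
       [-0.08681291, -0.37215723, -0.92410092],
       [ 0.18594569,  0.90524848, -0.38203322]]), 't': array([-574.26460383,  230.54886439, 1137.70650852])} [  370.50574251 -1061.82976394   642.30192339]
top {'K': array([[479.40226268,   0.        , 326.9616544 ],
       [  0.        , 479.40226268, 197.15925257],
       [  0.        ,   0.        ,   1.        ]]), 'k1': -0.11237425887319018, 'R': array([[-0.02452091, -0.9996881 ,  0.00473556],
       [-0.98339919,  0.0232689 , -0.17995721],
       [ 0.17979089, -0.00906966, -0.98366304]]), 't': array([  87.58603788,  653.89165815, 1144.90894915])} [ 439.34001754   82.72731809 1243.46236626]
{'time_s': 0.1, 'joint_pos': array([-1.34692064,  0.46934269, -0.0486072 ,  1.53356026,  0.02413283,
        1.14103413, -0.08229713]), 'joint_vel': array([ 0.00045184, -0.00268376,  0.00078669, -0.00197   ,  0.00019078,
        0.00027671, -0.00191889]), 'effort': array([ 5.44199811e-04, -5.11515856e+01, -4.68599901e-02, -2.38392860e+01,
        1.07485667e-02,  4.37935669e-03, -1.71839055e-06]), 'position': array([168.66025977, 652.99875975, 205.48467997]), 'orientation': array([-3.95898090e-01, -3.11641009e+00,  2.75251269e-03]), 'wrist_force': array([-0.01595099,  0.56964128, -0.55053767]), 'moment': array([-0.03480001, -0.02392728, -0.00601368]), 'gripper_force': 0.0, 'opening': 85.35034479660187}
```

View pics/side0.png

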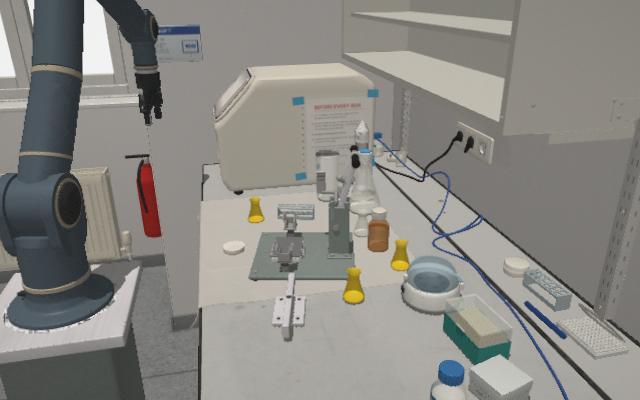

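View pics/top0.png

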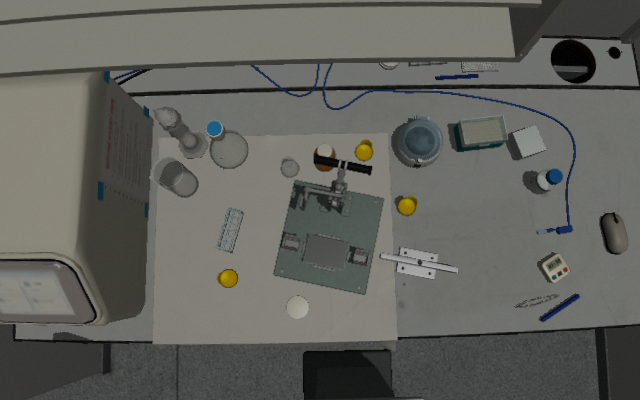

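The side picture shows the press at (300,250), the bar in front of it at (290,305), the amber bottle at (378,235) and yellow flasks at (256,210), (354,285) and (401,255). In the top picture the bar is at (420,263), the press at (330,240), the bottle at (325,155), the clear flask at (290,168) and the lever crossbar at (342,164). The white rack at (230,230) could be taken for the bar, but the bar is the object with the long rib at (420,263).

```bash
python3 - <<'E'
import cv2
a=cv2.imread("pics/top0.png")[140:300,265:465]; cv2.imwrite("pics/topc.png",cv2.resize(a,(750,600),interpolation=cv2.INTER_CUBIC))
a=cv2.imread("pics/side0.png")[170:345,240:430]; cv2.imwrite("pics/sidec.png",cv2.resize(a,None,fx=3.4,fy=3.4,interpolation=cv2.INTER_CUBIC))
E
```

```text
(no output)
```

View pics/topc.png

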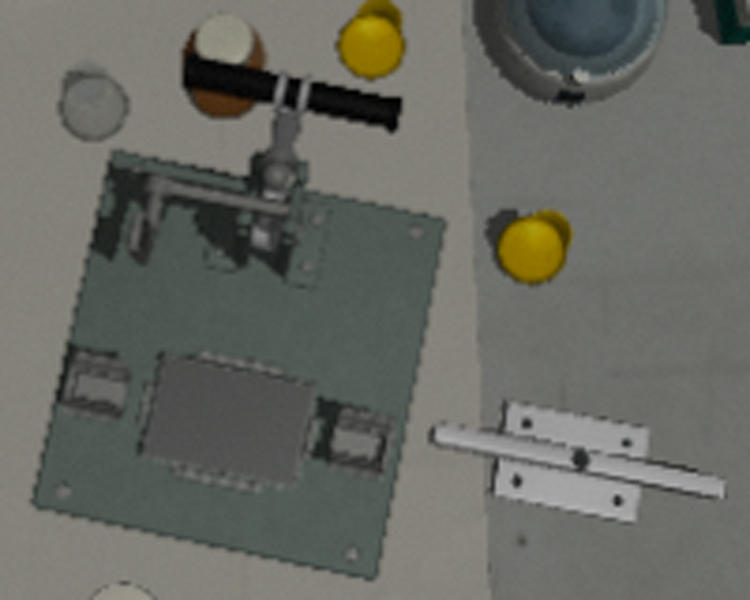

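View pics/sidec.png

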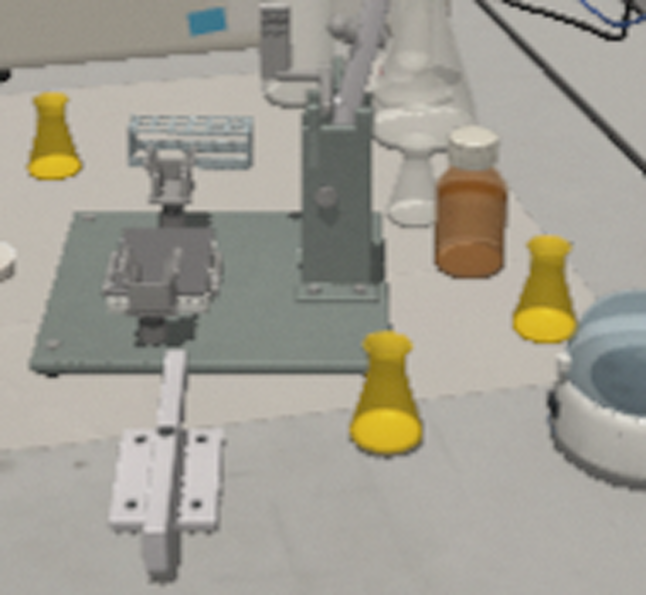

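In the top crop (3.75x) the bar's rib runs from (432,433) to (724,489), the forks are at (97,385) and (358,438), and the base corners are at (112,150), (445,218), (378,580) and (33,505). The catch bar runs from (150,187) to (285,210), with its tab end at the left. In the side crop the bar is the white T shape at (165,470), and the yellow flasks are (56,135), (387,395) and (546,290).

```bash
cat > h.py <<'E'
from bench import bot
import cv2, numpy as np
from scipy.spatial.transform import Rotation as Rn
def ray(n,uv):
    c=bot.calibration(n); uv=np.array(uv,float).reshape(-1,1,2)
    d=cv2.undistortPoints(uv,c['K'],np.array([c['k1'],0,0,0,0.]))[:,0]
    d=np.c_[d,np.ones(len(d))]@c['R']; return -c['R'].T@c['t'], d
def onz(n,uv,z):
    o,d=ray(n,uv); return o+d*((z-o[2])/d[:,2])[:,None]
def proj(n,X):
    c=bot.calibration(n); return cv2.projectPoints(np.array(X,float).reshape(-1,1,3),cv2.Rodrigues(c['R'])[0],c['t'],c['K'],np.array([c['k1'],0,0,0,0.]))[0][:,0]
def tc(p): return (np.array(p,float)+.5)/3.75-.5+[265,140]
def sc(p): return (np.array(p,float)+.5)/3.4-.5+[240,170]
def fit2(a,b):  # 2D rigid a->b
    ac,bc=a.mean(0),b.mean(0); A,B=a-ac,b-bc
    th=np.arctan2((A[:,0]*B[:,1]-A[:,1]*B[:,0]).sum(),(A*B).sum())
    R=np.array([[np.cos(th),-np.sin(th)],[np.sin(th),np.cos(th)]]); t=bc-R@ac
    return th,R,t,b-(a@R.T+t)
E
python3 - <<'E'
from h import *
np.set_printoptions(precision=1,suppress=True)
w=onz('top',tc([(112,150),(445,218),(378,580),(33,505)]),18)[:,:2]
m=np.array([(170,120),(170,-120),(-85,-120),(-85,120)],float)
th,R,t,e=fit2(m,w); print('press',th,t);print(e)
ms=onz('side',sc([(75,213),(383,213),(388,372),(33,368)]),18)[:,:2]
print('side corners',ms); print(m[[1,1]]@R.T+t, m@R.T+t)
for z in (71,81):
  f=onz('top',tc([(97,385),(358,438)]),z); print('forks',z,f,f.mean(0))
b=onz('top',tc([(432,433),(724,489)]),38); d=b[0]-b[1]; print('bar',b,b.mean(0),np.linalg.norm(d),np.arctan2(-d[0],d[1]))
p=onz('top',tc([(507,401),(650,427),(635,521),(492,493)]),8); print('platen',p,p.mean(0))
p=onz('side',sc([(127,428),(223,430),(216,528),(110,528)]),8); print('platen side',p,p.mean(0))
X=lambda q:np.r_[R@q[:2]+t,q[2]]
for q in ((0,0,51),(0,88,81),(0,-88,81)): print(q,X(np.array(q,float)),(proj('top',X(np.array(q,float)))-[265,140])*3.75,(proj('side',X(np.array(q,float)))-[240,170])*3.4)
E
```

```text
press -0.22885655584186496 [521.2  77.8]
[[-2.  -0.9]
 [-1.3  2.5]
 [ 1.1  0.4]
 [ 2.3 -2. ]]
side corners [[466.6 206.5]
 [713.  150. ]
 [651.6 -87. ]
 [413.8 -27.9]]
[[659.5 -77.7]
 [659.5 -77.7]] [[714.  156.1]
 [659.5 -77.7]
 [411.2 -19.8]
 [465.6 213.9]]
forks 71 [[543.5 163.9  71. ]
 [504.9  -5.2  71. ]] [524.2  79.3  71. ]
forks 81 [[542.6 163.2  81. ]
 [504.3  -4.5  81. ]] [523.5  79.4  81. ]
bar [[ 508.7  -57.4   38. ]
 [ 465.4 -252.9   38. ]] [ 487.1 -155.2   38. ] 200.2202892712103 -0.21815532746946528
platen [[ 531.  -113.7    8. ]
 [ 510.2 -212.1    8. ]
 [ 446.4 -198.     8. ]
 [ 468.4 -100.4    8. ]] [ 489. -156.    8.]
platen side [[ 469.3 -100.5    8. ]
 [ 530.8 -116.8    8. ]
 [ 507.9 -218.9    8. ]
 [ 445.5 -204.9    8. ]] [ 488.4 -160.3    8. ]
(0, 0, 51) [521.2  77.8  51. ] [[228.3 416.8]] [[161.5 239.5]]
(0, 88, 81) [541.2 163.5  81. ] [[ 95.2 385.8]] [[169.1 154.6]]
(0, -88, 81) [501.2  -7.9  81. ] [[362.1 441.3]] [[149.9 259.3]]
```

```bash
python3 - <<'E'
from h import *
np.set_printoptions(precision=0,suppress=True)
print('side bottom',onz('side',[(237,192),(303,185),(397,160)],0))
print('top: front right edge lower corner, at several z')
for z in (0,150,300): print(z,onz('top',[(100,322),(110,315),(148,215),(98,268),(93,325),(105,75)],z)[:,:2])
# tower/catch features
for z in (0,): print('bottle',onz('side',sc([(470,272),(412,222)]),0))
print('catch',onz('top',tc([(150,187),(285,210),(138,240)]),190)); print('handle',onz('top',tc([(187,70),(398,113)]),277))
print('flasks',onz('side',sc([(386,445),(545,333)]),0))
E
```

```text
side bottom [[ 418.  575.    0.]
 [ 652.  589.    0.]
 [1074.  781.    0.]]
top: front right edge lower corner, at several z
0 [[ 351.  669.]
 [ 369.  642.]
 [ 630.  548.]
 [ 491.  680.]
 [ 343.  688.]
 [1037.  697.]]
150 [[362. 598.]
 [377. 575.]
 [607. 492.]
 [485. 608.]
 [355. 615.]
 [965. 623.]]
300 [[372. 528.]
 [386. 507.]
 [584. 436.]
 [479. 536.]
 [366. 542.]
 [893. 549.]]
bottle [[762.  69.   0.]
 [742. 163.   0.]]
catch [[651. 123. 190.]
 [635.  42. 190.]
 [619. 130. 190.]]
handle [[699.  98. 277.]
 [672. -18. 277.]]
flasks [[ 634. -145.    0.]
 [ 786.  -32.    0.]]
```

```bash
cat >> h.py <<'E'
import json,os
def down(a):
    y=np.array([np.cos(a),np.sin(a),0]); z=np.array([0,0,-1.]); return np.c_[np.cross(y,z),y,z]
def getcmd():
    if os.path.exists('cmd.json'):
        c=json.load(open('cmd.json')); return np.array(c[0]),np.array(c[1])
    return np.array([168.785,653.577,206.435]),Rn.from_rotvec([-3.95898090e-01,-3.11641009,2.75251269e-03]).as_matrix()
def did(lin,ang):   # record last row sent
    p,R=getcmd(); p=p+R@(np.array(lin)*10); R=R@Rn.from_rotvec(ang).as_matrix(); json.dump([p.tolist(),R.tolist()],open('cmd.json','w')); chk()
def chk():
    p,R=getcmd(); s=bot.get_state(); M=Rn.from_rotvec(s['orientation']).as_matrix()
    print('cmd',p.round(1),'meas',s['position'].round(1),'angerr',Rn.from_matrix(R.T@M).magnitude().round(4),'F',s['wrist_force'].round(1),'M',s['moment'].round(2),'open',round(s['opening'],1),'grip',round(s['gripper_force'],1),'t',s['time_s'],'j',s['joint_pos'].round(2))
def inc(P,Rt=None):
    p,R=getcmd(); P=np.array(P,float); Rt=R if Rt is None else Rt
    print(P,'lin',(R.T@(P-p)/10).round(2),'ang',Rn.from_matrix(R.T@Rt).as_rotvec().round(3))
E
python3 - <<'E'
from h import *
D=down(-.22)
for P in ((330,350,260),(450,0,260),(488,-157,120)): inc(P,D)
E
```

```text
[330. 350. 260.] lin [-23.2  -25.37  -5.31] ang [-1.000e-03  1.000e-03  1.538e+00]
[450.   0. 260.] lin [-43.57 -56.26  -5.25] ang [-1.000e-03  1.000e-03  1.538e+00]
[ 488. -157.  120.] lin [-51.17 -70.49   8.77] ang [-1.000e-03  1.000e-03  1.538e+00]
```

Emit:
arm_command:
  increments:
    - {"linear": [-23.2, -25.4, -5.3], "angular": [0, 0, 0.8]}
    - {"linear": [-23.2, -25.4, -5.3], "angular": [0, 0, 0.8]}
    - {"linear": [-23.2, -25.4, -5.3], "angular": [0, 0, 0.8]}
    - {"linear": [-23.2, -25.4, -5.3], "angular": [0, 0, 0.8]}
    - {"linear": [-23.2, -25.4, -5.3], "angular": [0, 0, 0.8]}
    - {"linear": [-23.2, -25.4, -5.3], "angular": [0, 0, 0.8]}
    - {"linear": [-23.2, -25.4, -5.3], "angular": [0, 0, 0.8]}
    - {"linear": [-43.6, -56.3, -5.3], "angular": [0, 0, 1.538]}
    - {"linear": [-43.6, -56.3, -5.3], "angular": [0, 0, 1.538]}
    - {"linear": [-43.6, -56.3, -5.3], "angular": [0, 0, 1.538]}
    - {"linear": [-43.6, -56.3, -5.3], "angular": [0, 0, 1.538]}
    - {"linear": [-43.6, -56.3, -5.3], "angular": [0, 0, 1.538]}
    - {"linear": [-43.6, -56.3, -5.3], "angular": [0, 0, 1.538]}
    - {"linear": [-43.6, -56.3, -5.3], "angular": [0, 0, 1.538]}
    - {"linear": [-43.6, -56.3, -5.3], "angular": [0, 0, 1.538]}
    - {"linear": [-51.2, -70.5, 8.8], "angular": [0, 0, 1.538]}
    - {"linear": [-51.2, -70.5, 8.8], "angular": [0, 0, 1.538]}
    - {"linear": [-51.2, -70.5, 8.8], "angular": [0, 0, 1.538]}
    - {"linear": [-51.2, -70.5, 8.8], "angular": [0, 0, 1.538]}
    - {"linear": [-51.2, -70.5, 8.8], "angular": [0, 0, 1.538]}
  claw: 8.5

```text
time_s: 2.1
position: [485.8, -160.8, 115.1]
orientation: [-2.456, -1.956, 0.009]
wrist_force: [-1.1, -0.2, 0.8]
opening: 85.1
gripper_force: 0.0
```

```bash
python3 - <<'E'
from h import *
did([-51.2,-70.5,8.8],[0,0,1.538])
s=bot.get_state();p=s['position']; M=Rn.from_rotvec(s['orientation']).as_matrix()
im=bot.read_camera('side')[150:350,200:400]; im=cv2.resize(im,None,fx=3,fy=3,interpolation=cv2.INTER_CUBIC)
im2=bot.read_camera('top')[150:350,340:500][:, :]; im2=cv2.resize(im2,None,fx=1.25,fy=3)
cv2.imwrite('pics/side1.png',im[:,:,::-1])
# fingertip positions open (13 mm back), +-42.5 in tool y
for sg in (-1,1):
  q=p+M@np.array([0,sg*42.7,-13]); print((proj('side',q)-[200,150])*3)
print((proj('side',p)-[200,150])*3)
E
```

```text
Traceback (most recent call last):
  File "h.py", line 27, in did
    p,R=getcmd(); p=p+R@(np.array(lin)*10); R=R@Rn.from_rotvec(ang).as_matrix(); json.dump([p.tolist(),R.tolist()],open('cmd.json','w')); chk()
                                                                                                                                          ~~~^^
  File "h.py", line 30, in chk
    print('cmd',p.round(1),'meas',s['position'].round(1),'angerr',Rn.from_matrix(R.T@M).magnitude().round(4),'F',s['wrist_force'].round(1),'M',s['moment'].round(2),'open',round(s['opening'],1),'grip',round(s['gripper_force'],1),'t',s['time_s'],'j',s['joint_pos'].round(2))
                                                                  ^^^^^^^^^^^^^^^^^^^^^^^^^^^^^^^^^^^^^^^
AttributeError: 'float' object has no attribute 'round'
```

```bash
sed -i 's/\.magnitude()\.round(4)/.as_rotvec().round(4)/' h.py; python3 - <<'E'
from h import *
s=bot.get_state();p=s['position']; M=Rn.from_rotvec(s['orientation']).as_matrix()
im=bot.read_camera('side')[150:350,200:400]; im=cv2.resize(im,None,fx=3,fy=3,interpolation=cv2.INTER_CUBIC)
cv2.imwrite('pics/side1.png',im[:,:,::-1])
for sg in (-1,1):
  q=p+M@np.array([0,sg*42.7,-13]); print((proj('side',q)-[200,150])*3)
print((proj('side',p)-[200,150])*3); chk()
E
```

```text
[[197.11710753 332.33191724]]
[[321.60738724 333.00995844]]
[[259.85907045 349.25329254]]
cmd [ 488.2 -157.2  119.7] meas [ 486.  -160.9  115.1] angerr [ 0.0052 -0.002   0.0058] F [ 1.5 -1.9 -0.4] M [-0.11 -0.04 -0.05] open 85.3 grip 0.0 t 2.15 j [-0.32  0.37  0.7   2.04 -0.31  0.84  0.33]
```

View pics/side1.png

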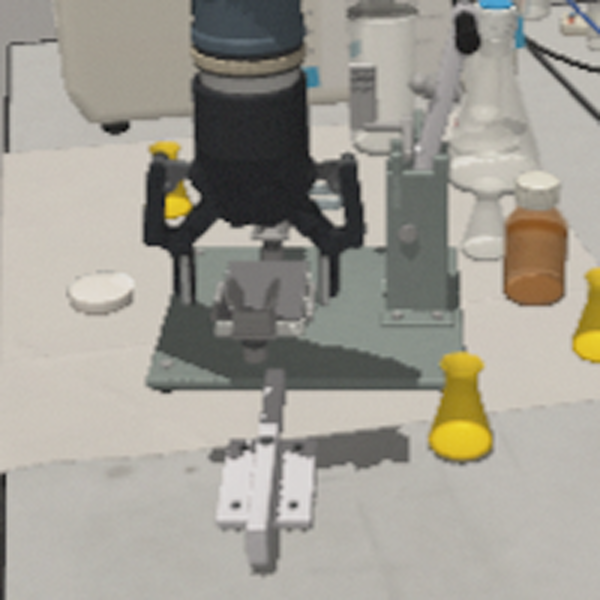

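The side crop shows the open fingers at about (183,302) and (332,300), over the bar at (265,480). The tips appear higher than projected, so I go lower and check both views together.

```bash
python3 - <<'E'
from h import *
inc((490,-155,75),down(-.222))
E
```

```text
[ 490. -155.   75.] lin [0.26 0.13 4.47] ang [0.    0.002 0.002]
```

Emit:
arm_command:
  increments:
    - {"linear": [0.26, 0.13, 4.5], "angular": [0, 0, 0]}
    - {"linear": [0.26, 0.13, 4.5], "angular": [0, 0, 0]}
    - {"linear": [0.26, 0.13, 4.5], "angular": [0, 0, 0]}
    - {"linear": [0.26, 0.13, 4.5], "angular": [0, 0, 0]}

```text
time_s: 2.55
position: [491.1, -154.7, 75.2]
orientation: [2.45, 1.964, 0.003]
wrist_force: [1.2, -0.0, 0.8]
opening: 85.1
gripper_force: 0.0
```

```bash
cat >> h.py <<'E'
def comp(name,sbox,tbox,marks=()):
    out=[]
    for n,(x,y,w,h) in (('side',sbox),('top',tbox)):
        im=bot.read_camera(n)[:,:,::-1]; cv2.imwrite(f'pics/{name}_{n}_raw.png',im)
        f=min(398/w,598/h); c=cv2.resize(im[y:y+h,x:x+w],None,fx=f,fy=f,interpolation=cv2.INTER_CUBIC)
        for m in marks:
            q=(proj(n,m)[0]-[x,y]+.5)*f; cv2.drawMarker(c,(int(q[0]),int(q[1])),(255,0,255),cv2.MARKER_CROSS,9,1)
        pad=np.zeros((600,400,3),np.uint8); pad[:c.shape[0],:c.shape[1]]=c; out.append(pad); print(n,'scale',f)
    cv2.imwrite(f'pics/{name}.png',np.hstack(out))
E
python3 - <<'E'
from h import *
did([.26,.13,4.5],[0,0,0])
s=bot.get_state();p=s['position']; M=Rn.from_rotvec(s['orientation']).as_matrix()
comp('c1',(220,170,133,200),(370,200,133,200),[p]+[p+M@np.array([0,q*42.7,-13]) for q in (-1,1)])
E
```

```text
cmd [ 490.  -155.    74.7] meas [ 491.1 -154.7   75.2] angerr [-0.0027  0.0024 -0.0006] F [ 1.2 -0.   0.8] M [-0.    0.05  0.  ] open 85.1 grip 0.0 t 2.55 j [-0.29  0.43  0.65  2.07 -0.38  0.76  0.38]
side scale 2.99
top scale 2.99
```

View pics/c1.png

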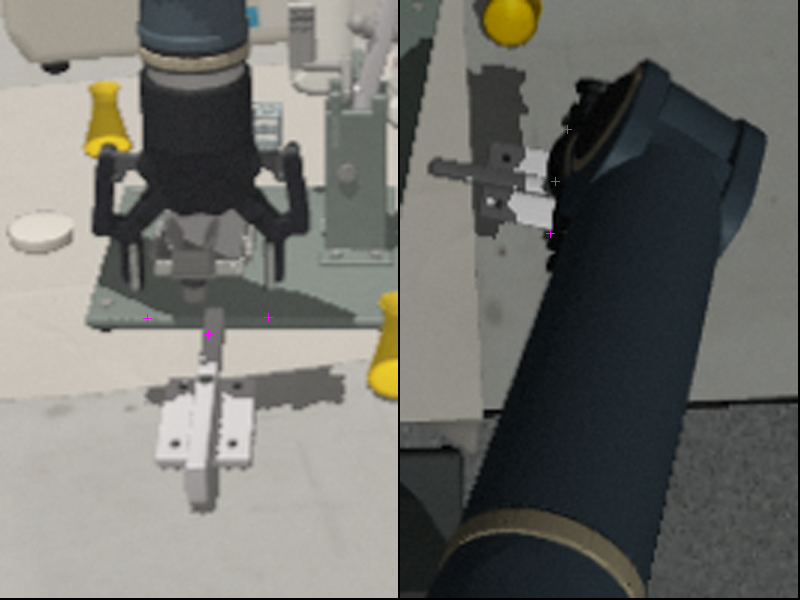

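The side half shows the open fingertips at (135,285) and (278,285), higher than the magenta marks at (147,318) and (268,318). The top half agrees in plan with the marks at (555,181). I shut the fingers in the air to find their true tip height.

Emit:
arm_command:
  increments:
    - {"linear": [0, 0, 0], "angular": [0, 0, 0]}
    - {"linear": [0, 0, 0], "angular": [0, 0, 0]}
    - {"linear": [0, 0, 0], "angular": [0, 0, 0]}
    - {"linear": [0, 0, 0], "angular": [0, 0, 0]}
    - {"linear": [0, 0, 0], "angular": [0, 0, 0]}
    - {"linear": [0, 0, 0], "angular": [0, 0, 0]}
    - {"linear": [0, 0, 0], "angular": [0, 0, 0]}
    - {"linear": [0, 0, 0], "angular": [0, 0, 0]}
  claw: 0

```text
time_s: 3.45
position: [490.0, -154.8, 73.3]
orientation: [-2.452, -1.964, 0.0]
wrist_force: [-0.3, 0.0, -0.1]
opening: 0.4
gripper_force: 0.0
```

```bash
python3 - <<'E'
from h import *
chk(); p=bot.get_state()['position']
a=cv2.imread('pics/c1_side_raw.png').astype(int); b=bot.read_camera('side')[:,:,::-1]; cv2.imwrite('pics/shut_side.png',b)
d=np.abs(a-b.astype(int)).max(2)
u,v=proj('side',p)[0]; print('tcp px',u,v)
for r in range(int(v)-25,int(v)+14):
    c=np.where(d[r,270:310]>25)[0]+270; print(r,c.min() if len(c) else '',c.max() if len(c) else '',len(c))
E
```

```text
cmd [ 490.  -155.    74.7] meas [ 490.  -154.8   73.3] angerr [0.0002 0.0018 0.0001] F [-0.3  0.  -0.1] M [-0.   -0.04  0.01] open 0.4 grip 0.0 t 3.45 j [-0.29  0.43  0.65  2.07 -0.38  0.75  0.38]
tcp px 288.8239773015523 282.08512160297767
257 280 309 17
258 281 309 11
259 281 309 10
260 281 309 11
261 281 309 11
262 281 309 10
263 282 309 10
264 284 309 11
265 284 309 11
266 282 308 10
267 281 293 9
268 281 293 9
269 281 293 9
270 282 292 6
271 285 290 4
272 284 290 5
273   0
274   0
275 277 277 1
276   0
277   0
278   0
279   0
280   0
281   0
282   0
283   0
284   0
285   0
286   0
287   0
288   0
289 287 288 2
290 287 287 1
291 289 292 4
292 287 292 6
293 287 292 6
294 288 292 5
295 289 291 3
```

```bash
python3 - <<'E'
import cv2
a=cv2.imread('pics/shut_side.png')[230:330,240:340]; cv2.imwrite('pics/shutc.png',cv2.resize(a,None,fx=6,fy=6,interpolation=cv2.INTER_CUBIC))
E
```

```text
(no output)
```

View pics/shutc.png

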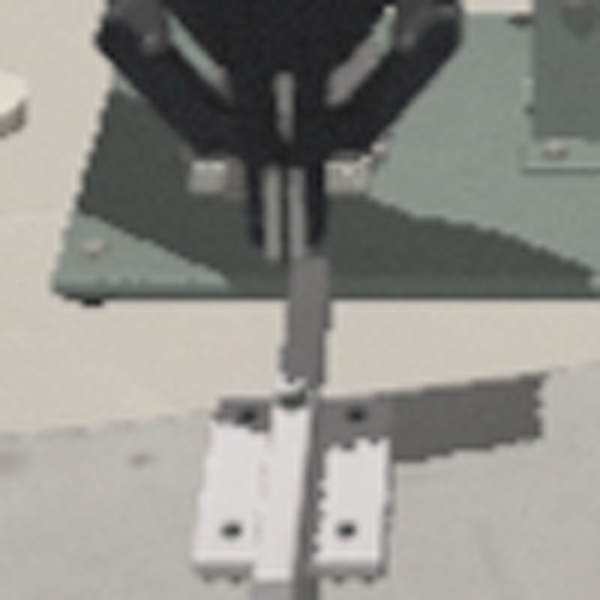

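The crop shows the shut fingertips at about (287,258), which is original pixel (287.8,273), pointing at the rib. That is about 9 px (20 mm) above the projected TCP. I descend with the fingers part open and feel for the platen.

```bash
python3 - <<'E'
from h import *
inc((488,-156.5,34),down(-.22));inc((488,-156.5,16),down(-.22))
# side-row sensitivities
p=np.array([488,-157,75.]); print(proj('side',p+np.array([0,0,20]))-proj('side',p),proj('side',p+np.array([0,20,0]))-proj('side',p))
print((proj('top',[490,-155,185])-[370,200])*2.99+[400,0])
E
```

```text
[ 488.  -156.5   34. ] lin [-0.18 -0.17  4.07] ang [0.    0.002 0.   ]
[ 488.  -156.5   16. ] lin [-0.18 -0.17  5.87] ang [0.    0.002 0.   ]
[[-0.31126201 -8.24937164]] [[-1.39293835 -4.90467796]]
[[584.18347355 174.20837818]]
```

Emit:
arm_command:
  increments:
    - {"linear": [0.1, -0.2, 0], "angular": [0, 0, 0]}
    - {"linear": [0.1, -0.2, 0], "angular": [0, 0, 0]}
    - {"linear": [0.1, -0.2, 0], "angular": [0, 0, 0]}
    - {"linear": [0.1, -0.2, 2.0], "angular": [0, 0, 0]}
    - {"linear": [0.1, -0.2, 3.0], "angular": [0, 0, 0]}
    - {"linear": [0.1, -0.2, 4.0], "angular": [0, 0, 0]}
    - {"linear": [0.1, -0.2, 5.0], "angular": [0, 0, 0]}
    - {"linear": [0.1, -0.2, 5.5], "angular": [0, 0, 0]}
  claw: 4.5

```text
time_s: 4.3
position: [487.9, -153.3, 17.4]
orientation: [-2.451, -1.963, 0.001]
wrist_force: [-0.1, -0.2, -0.4]
opening: 45.0
gripper_force: 0.0
```

```bash
python3 - <<'E'
from h import *
did([.1,-.2,5.5],[0,0,0])
E
```

```text
cmd [ 488.3 -153.7   19.7] meas [ 487.9 -153.3   17.4] angerr [0.0013 0.0017 0.0001] F [-0.1 -0.2 -0.4] M [ 0.02 -0.04 -0.03] open 45.0 grip 0.0 t 4.3 j [-0.22  0.52  0.58  2.11 -0.47  0.64  0.46]
```

Emit:
arm_command:
  increments:
    - {"linear": [0, 0, 0.3], "angular": [0, 0, 0]}
    - {"linear": [0, 0, 0.6], "angular": [0, 0, 0]}
    - {"linear": [0, 0, 0.6], "angular": [0, 0, 0]}
    - {"linear": [0, 0, 0.6], "angular": [0, 0, 0]}

```text
time_s: 4.7
position: [488.5, -153.5, 12.6]
orientation: [2.452, 1.964, 0.001]
wrist_force: [0.6, -0.5, -0.6]
opening: 45.1
gripper_force: 0.0
```

Emit:
arm_command:
  increments:
    - {"linear": [0, 0, 0.2], "angular": [0, 0, 0]}
    - {"linear": [0, 0, 0.2], "angular": [0, 0, 0]}
    - {"linear": [0, 0, 0.2], "angular": [0, 0, 0]}

```text
time_s: 5.0
position: [488.3, -153.4, 10.4]
orientation: [2.452, 1.964, 0.0]
wrist_force: [-0.8, -0.5, -0.5]
opening: 45.2
gripper_force: 0.0
```

Emit:
arm_command:
  increments:
    - {"linear": [0, 0, 0.2], "angular": [0, 0, 0]}
    - {"linear": [0, 0, 0.4], "angular": [0, 0, 0]}
    - {"linear": [0, 0, 0.4], "angular": [0, 0, 0]}

```text
time_s: 5.3
position: [488.1, -153.3, 6.0]
orientation: [-2.451, -1.964, 0.001]
wrist_force: [0.2, -1.5, -0.0]
opening: 44.9
gripper_force: 0.0
```

Emit:
arm_command:
  increments:
    - {"linear": [0, 0, 0.2], "angular": [0, 0, 0]}
    - {"linear": [0, 0, 0.2], "angular": [0, 0, 0]}

```text
time_s: 5.5
position: [488.1, -153.3, 4.1]
orientation: [-2.452, -1.964, 0.0]
wrist_force: [0.3, 0.3, -0.1]
opening: 45.2
gripper_force: 0.0
```

Emit:
arm_command:
  increments:
    - {"linear": [0, 0, 0.2], "angular": [0, 0, 0]}
    - {"linear": [0, 0, 0.2], "angular": [0, 0, 0]}

```text
time_s: 5.7
position: [488.1, -153.3, 2.1]
orientation: [-2.452, -1.964, 0.0]
wrist_force: [-0.1, -0.5, 0.1]
opening: 45.0
gripper_force: 0.0
```

Emit:
arm_command:
  increments:
    - {"linear": [0, 0, 0.2], "angular": [0, 0, 0]}
    - {"linear": [0, 0, 0.3], "angular": [0, 0, 0]}

```text
time_s: 5.9
position: [488.2, -153.4, -0.8]
orientation: [-2.452, -1.964, 0.0]
wrist_force: [1.0, 0.7, 0.4]
opening: 45.1
gripper_force: 0.0
```

Emit:
arm_command:
  increments:
    - {"linear": [0, 0, 0.2], "angular": [0, 0, 0]}
    - {"linear": [0, 0, 0.3], "angular": [0, 0, 0]}

```text
time_s: 6.1
position: [488.2, -153.3, -3.9]
orientation: [-2.452, -1.964, 0.0]
wrist_force: [0.8, 0.1, 0.4]
opening: 45.0
gripper_force: 0.0
```

```bash
python3 - <<'E'
from h import *
did([0,0,.6+.2+.4+.2+.2+.3+.3],[0,0,0])
s=bot.get_state();p=s['position']
comp('c2',(245,240,90,130),(370,200,90,130),[p,[488,-156,38]])
E
```

```text
cmd [ 488.3 -153.7   -2.3] meas [ 488.2 -153.3   -3.9] angerr [0.0003 0.0018 0.0001] F [0.8 0.1 0.4] M [ 0.02 -0.   -0.02] open 45.0 grip 0.0 t 6.1 j [-0.2   0.56  0.54  2.11 -0.5   0.6   0.48]
side scale 4.4222222222222225
top scale 4.4222222222222225
```

View pics/c2.png

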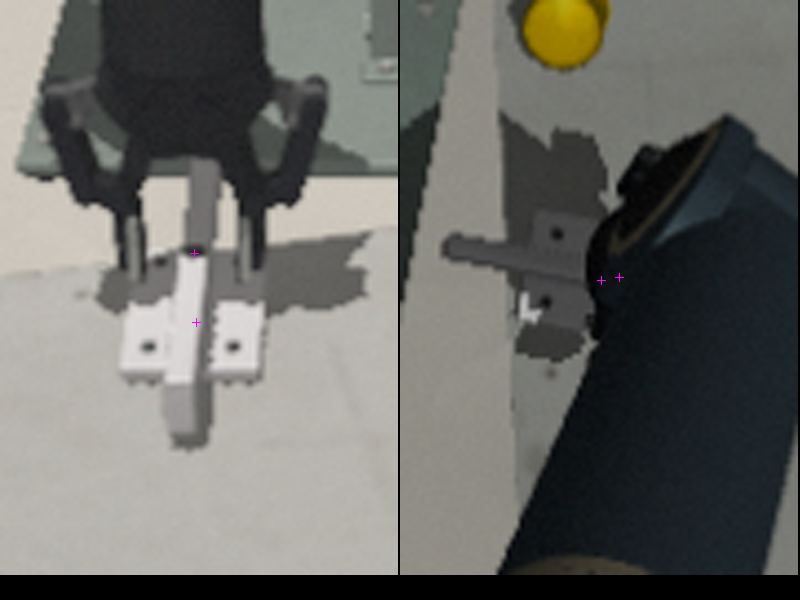

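The side half shows the tips at (132,278) and (250,280), straddling the rib, whose centre dot is at (195,248) next to my bar mark at (194,253). The visible tips stand about 12 mm above the platen, so this height is right for gripping.

Emit:
arm_command:
  increments:
    - {"linear": [0, 0, 0], "angular": [0, 0, 0]}
    - {"linear": [0, 0, 0], "angular": [0, 0, 0]}
    - {"linear": [0, 0, 0], "angular": [0, 0, 0]}
    - {"linear": [0, 0, 0], "angular": [0, 0, 0]}
    - {"linear": [0, 0, 0], "angular": [0, 0, 0]}
    - {"linear": [0, 0, 0], "angular": [0, 0, 0]}
    - {"linear": [0, 0, 0], "angular": [0, 0, 0]}
    - {"linear": [0, 0, 0], "angular": [0, 0, 0]}
  claw: 0

```text
time_s: 7.0
position: [488.8, -153.6, -3.3]
orientation: [2.451, 1.964, 0.001]
wrist_force: [0.3, 0.1, 5.3]
opening: 12.4
gripper_force: 60.5
```

```bash
python3 - <<'E'
from h import *
chk()
E
```

```text
cmd [ 488.3 -153.7   -2.3] meas [ 488.8 -153.6   -3.3] angerr [-0.001   0.0018  0.0002] F [0.3 0.1 5.3] M [ 0.02 -0.03  0.  ] open 12.4 grip 60.5 t 7.0 j [-0.2   0.56  0.54  2.11 -0.5   0.6   0.48]
```

```bash
python3 - <<'E'
from h import *
p,R=getcmd(); D=down(-.226)
inc((488,-154,125),R); inc((521.5,79,125),D)
E
```

```text
[ 488. -154.  125.] lin [ -0.05  -0.02 -12.73] ang [0. 0. 0.]
[521.5  79.  125. ] lin [ 23.42  -1.83 -12.77] ang [0.    0.002 0.006]
```

Emit:
arm_command:
  increments:
    - {"linear": [0, 0, -3], "angular": [0, 0, 0]}
    - {"linear": [0, 0, -7], "angular": [0, 0, 0]}
    - {"linear": [0, 0, -12.7], "angular": [0, 0, 0]}
    - {"linear": [0, 0, -12.7], "angular": [0, 0, 0]}
    - {"linear": [4, 0, -12.7], "angular": [0, 0, 0]}
    - {"linear": [8, -0.6, -12.7], "angular": [0, 0, 0]}
    - {"linear": [12, -1, -12.7], "angular": [0, 0, 0]}
    - {"linear": [16, -1.3, -12.7], "angular": [0, 0, 0]}
    - {"linear": [20, -1.6, -12.7], "angular": [0, 0.002, 0.006]}
    - {"linear": [23.4, -1.8, -12.7], "angular": [0, 0.002, 0.006]}
    - {"linear": [23.4, -1.8, -12.7], "angular": [0, 0.002, 0.006]}
    - {"linear": [23.4, -1.8, -12.7], "angular": [0, 0.002, 0.006]}
    - {"linear": [23.4, -1.8, -12.7], "angular": [0, 0.002, 0.006]}

```text
time_s: 8.3
position: [520.6, 77.4, 122.4]
orientation: [-2.458, -1.954, 0.002]
wrist_force: [-0.5, -0.2, -2.8]
opening: 12.4
gripper_force: 59.6
```

```bash
python3 - <<'E'
from h import *
did([23.4,-1.8,-12.7],[0,.002,.006]); inc((521.5,79,90),down(-.226)); inc((521.5,79,75),down(-.226))
E
```

```text
cmd [521.8  78.8 124.3] meas [520.6  77.4 122.4] angerr [0.002  0.0001 0.0018] F [-0.5 -0.2 -2.8] M [0.03 0.   0.02] open 12.4 grip 59.6 t 8.3 j [-0.76  0.37  0.67  2.   -0.3   0.86 -0.15]
[521.5  79.   90. ] lin [ 0.02 -0.03  3.43] ang [ 0. -0.  0.]
[521.5  79.   75. ] lin [ 0.01 -0.03  4.93] ang [ 0. -0.  0.]
```

Emit:
arm_command:
  increments:
    - {"linear": [0, 0, 2], "angular": [0, 0, 0]}
    - {"linear": [0, 0, 4], "angular": [0, 0, 0]}
    - {"linear": [0, 0, 4.6], "angular": [0, 0, 0]}
    - {"linear": [0, 0, 4.6], "angular": [0, 0, 0]}
    - {"linear": [0, 0, 4.6], "angular": [0, 0, 0]}

```text
time_s: 8.8
position: [522.3, 78.2, 77.9]
orientation: [-2.459, -1.955, -0.004]
wrist_force: [0.7, -0.6, -3.1]
opening: 12.4
gripper_force: 59.5
```

```bash
python3 - <<'E'
from h import *
did([0,0,4.6],[0,0,0])
comp('c3',(255,195,90,130),(265,205,110,75))
E
```

```text
cmd [521.8  78.8  78.3] meas [522.3  78.2  77.9] angerr [-0.0008  0.002   0.0014] F [ 0.7 -0.6 -3.1] M [-0.02  0.02  0.03] open 12.4 grip 59.5 t 8.8 j [-0.71  0.44  0.62  2.04 -0.37  0.77 -0.1 ]
side scale 4.4222222222222225
top scale 3.618181818181818
```

View pics/c3.png

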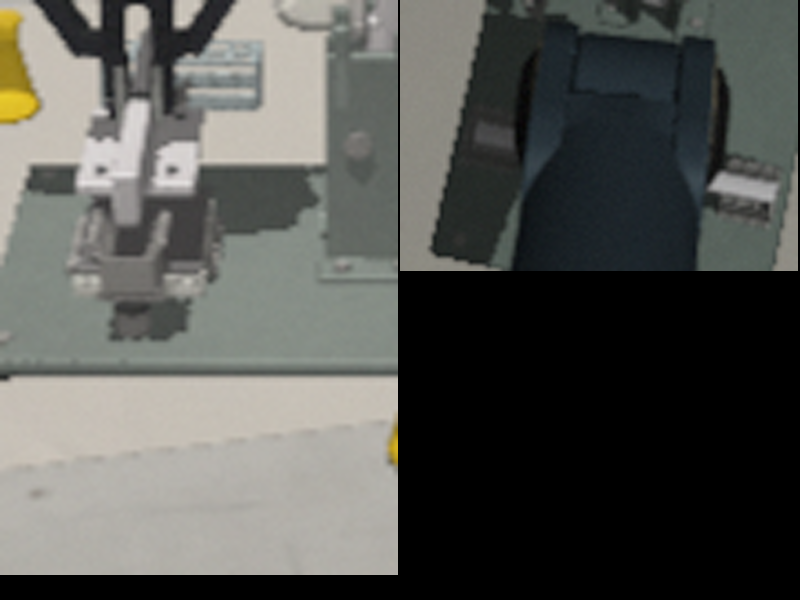

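The side half shows the bar's near end at (127,222) hanging over the fork slot centred near (132,255). The top half shows its right end at (778,190), above the right fork (745,190).

```bash
python3 - <<'E'
from h import *
np.set_printoptions(precision=1,suppress=True)
def c(p): return np.array([(265+(x-400)/3.618,205+y/3.618) for x,y in p])
def s(p): return np.array([(255+x/4.422,195+y/4.422) for x,y in p])
a=np.array([np.cos(-.226),np.sin(-.226)]); l=np.array([-a[1],a[0]])
f=lambda X:[(x[:2]@a,x[:2]@l) for x in X]
z=bot.get_state()['position'][2]+3.3
print('tcp',f([bot.get_state()['position']]))
print('bar end top',np.array(f(onz('top',c([(778,192),(744,184)]),z+38))))
print('bar end side (top z, bottom z)',np.array(f(onz('side',s([(127,183)]),z+38))),np.array(f(onz('side',s([(126,223)]),z+8))))
print('forks from c0',np.array(f(onz('top',tc([(97,385),(358,438)]),76))))
print('fork now top corners',np.array(f(onz('top',c([(716,160),(784,172),(772,222),(705,208)]),71))))
print('fork outer bottom L/R side z', np.array(f(onz('side',s([(105,258),(162,258)]),71))))
im=cv2.imread('pics/c3_top_raw.png').astype(int); print(im[250:266:1,348:376,1])
E
```

```text
tcp [(np.float64(491.6425745010964), np.float64(193.82829086971373))]
bar end top [[490.4  88.7]
 [491.1 111.3]]
bar end side (top z, bottom z) [[492.8  80.1]] [[490.2  92.6]]
forks from c0 [[492.6 281.1]
 [492.9 108.3]]
fork now top corners [[506.7 130. ]
 [507.9  83.4]
 [473.3  85. ]
 [473.6 131. ]]
fork outer bottom L/R side z [[478.7  88.1]
 [509.   88.1]]
[[ 56  52  36  18  15  23  37  64  89  90  92  83  84 101  97  93  89  81
   92  94  89  92  98  97  97  91 124 140]
 [ 62  49  31  20  17  28  38  59  75  77  77  73  83  88  94  94  82  84
   99 100  83  81  87  95  97  87 123 139]
 [ 67  50  27  17  38  81 100  84  71  67  63  61  71  75  77  71  72  84
   91  94  82  93  91  94  96 104 129 139]
 [ 71  48  21  25  91 140 153 136 122 115 106 100  91  76  66  62  72  76
   76  79  75  90 100 100  93 124 139 137]
 [ 73  47  19  67 136 165 161 159 158 157 154 149 135 119 113 101 107  95
   78  76  71  86  98 101  92 125 141 138]
 [ 70  46  44 117 161 167 166 166 165 162 159 161 157 159 157 152 148 132
  121 119 117 114 105 100  91 124 141 140]
 [ 65  55 100 154 169 168 170 169 1
[... 435 characters left out ...]
 48  42  41  38  36  59  87  94  85  73  92 103  98  93  96 106 119 125
  129 144 122 100  99  87 123 139 138 139]
 [ 45  40  42  41  34  60  64  67  65  72  95 102  95  83  74  94  74  54
   53 102 104  98  98  83 119 137 137 139]
 [ 58  69  74  58  37  54  60  69  71  77  73  63  61  59  64  89  70  46
   41 101 101  95  95  86 123 140 139 134]
 [ 68  91  99  87  60  72  76  64  58  59  60  59  63  68  68  64  56  61
   56 103  94  93  91 109 133 138 136 138]
 [ 68  89  98 101  87  95  95  86  76  82  80  71  66  58  56  59  57  62
   65  99 101  97  91 123 138 139 140 139]
 [ 74  92  98  99  99 103  93  93  92  97 100  93  83  78  84  78  68  58
   53  88 100 100  87 125 141 141 144 140]]
```

Emit:
arm_command:
  increments:
    - {"linear": [0.3, 0.15, 0], "angular": [0, 0, 0]}
    - {"linear": [0.3, 0.15, 0.5], "angular": [0, 0, 0]}
    - {"linear": [0.3, 0.15, 1.0], "angular": [0, 0, 0]}
    - {"linear": [0.3, 0.15, 1.4], "angular": [0, 0, 0]}
    - {"linear": [0.3, 0.15, 1.7], "angular": [0, 0, 0]}
    - {"linear": [0.3, 0.15, 1.7], "angular": [0, 0, 0]}

```text
time_s: 9.5
position: [523.5, 81.5, 59.7]
orientation: [-2.456, -1.956, -0.001]
wrist_force: [-1.1, 0.8, -2.8]
opening: 12.2
gripper_force: 59.6
```

Emit:
arm_command:
  increments:
    - {"linear": [0, 0, 0.3], "angular": [0, 0, 0]}
    - {"linear": [0, 0, 0.6], "angular": [0, 0, 0]}
    - {"linear": [0, 0, 0.9], "angular": [0, 0, 0]}
    - {"linear": [0, 0, 0.9], "angular": [0, 0, 0]}

```text
time_s: 9.9
position: [523.6, 81.6, 51.0]
orientation: [-2.456, -1.956, -0.001]
wrist_force: [-0.7, 0.4, -3.7]
opening: 12.6
gripper_force: 59.6
```

Emit:
arm_command:
  increments:
    - {"linear": [0, 0, 0.3], "angular": [0, 0, 0]}
    - {"linear": [0, 0, 0.6], "angular": [0, 0, 0]}
    - {"linear": [0, 0, 0.8], "angular": [0, 0, 0]}
    - {"linear": [0, 0, 0.8], "angular": [0, 0, 0]}

```text
time_s: 10.3
position: [523.7, 81.6, 43.0]
orientation: [-2.457, -1.956, -0.001]
wrist_force: [-0.3, -1.1, -3.6]
opening: 12.5
gripper_force: 59.6
```

Emit:
arm_command:
  increments:
    - {"linear": [0, 0, 0.2], "angular": [0, 0, 0]}
    - {"linear": [0, 0, 0.2], "angular": [0, 0, 0]}

```text
time_s: 10.5
position: [523.9, 81.7, 41.2]
orientation: [-2.457, -1.956, -0.002]
wrist_force: [0.1, -0.3, -4.6]
opening: 12.6
gripper_force: 59.6
```

Emit:
arm_command:
  increments:
    - {"linear": [0, 0, 0.1], "angular": [0, 0, 0]}
    - {"linear": [0, 0, 0.1], "angular": [0, 0, 0]}

```text
time_s: 10.7
position: [523.9, 81.6, 40.3]
orientation: [-2.457, -1.956, -0.002]
wrist_force: [-1.2, 0.7, -3.2]
opening: 12.5
gripper_force: 59.6
```

Emit:
arm_command:
  increments:
    - {"linear": [0, 0, 0.1], "angular": [0, 0, 0]}
    - {"linear": [0, 0, 0.15], "angular": [0, 0, 0]}
    - {"linear": [0, 0, 0.15], "angular": [0, 0, 0]}

```text
time_s: 11.0
position: [524.1, 81.7, 39.2]
orientation: [-2.457, -1.956, -0.003]
wrist_force: [-0.7, -1.3, 1.2]
opening: 12.7
gripper_force: 60.2
```

```bash
python3 - <<'E'
from h import *
did([.3,.15,1.7+.9+.8+.2+.1+.15],[0,0,0])
E
```

```text
cmd [523.9  81.4  39.8] meas [524.1  81.7  39.2] angerr [0.     0.0022 0.0002] F [-0.7 -1.3  1.2] M [ 0.    0.29 -0.01] open 12.7 grip 60.2 t 11.0 j [-0.68  0.5   0.58  2.05 -0.42  0.7  -0.05]
```

```bash
python3 - <<'E'
from h import *
inc((480,-150,250),down(-.22))
E
```

```text
[ 480. -150.  250.] lin [-23.53   0.9  -21.03] ang [ 0.    -0.    -0.006]
```

Emit:
arm_command:
  increments:
    - {"linear": [0, 0, 0], "angular": [0, 0, 0]}
    - {"linear": [0, 0, 0], "angular": [0, 0, 0]}
    - {"linear": [0, 0, 0], "angular": [0, 0, 0]}
    - {"linear": [0, 0, 0], "angular": [0, 0, 0]}
    - {"linear": [0, 0, -2], "angular": [0, 0, 0]}
    - {"linear": [0, 0, -5], "angular": [0, 0, 0]}
    - {"linear": [0, 0, -9], "angular": [0, 0, 0]}
    - {"linear": [0, 0, -14], "angular": [0, 0, 0]}
    - {"linear": [0, 0, -18], "angular": [0, 0, 0]}
  claw: 4

```text
time_s: 11.9
position: [524.3, 81.0, 221.3]
orientation: [-2.458, -1.956, -0.005]
wrist_force: [1.0, 1.0, -0.3]
opening: 40.1
gripper_force: 0.0
```

Emit:
arm_command:
  increments:
    - {"linear": [-5, 0, -3], "angular": [0, 0, 0]}
    - {"linear": [-10, 0, -3], "angular": [0, 0, 0]}
    - {"linear": [-15, 0, -3], "angular": [0, 0, 0]}
    - {"linear": [-20, 0, -3], "angular": [0, 0, 0]}
    - {"linear": [-23, 0, -3], "angular": [0, 0, 0]}
    - {"linear": [-23, 0, -3], "angular": [0, 0, 0]}
  claw: 0

```text
time_s: 12.5
position: [470.2, -149.0, 249.0]
orientation: [2.468, 1.943, 0.003]
wrist_force: [0.1, 0.8, -0.2]
opening: 0.1
gripper_force: 0.0
```

```bash
python3 - <<'E'
from h import *
did([0,0,-18],[0,0,0]); did([-23,0,-3],[0,0,0])
t=bot.read_camera('top')[:,:,::-1]; s=bot.read_camera('side')[:,:,::-1]
cv2.imwrite('pics/t4.png',t); cv2.imwrite('pics/s4.png',s)
z=lambda im,x,y,w,h,W,H: cv2.resize(im[y:y+h,x:x+w],(W,H),interpolation=cv2.INTER_CUBIC)
L=np.vstack([z(t,285,150,90,70,540,420),z(t,275,225,120,40,540,180)])
R=np.vstack([z(s,275,130,65,80,260,320),z(s,260,200,65,70,260,280)])
cv2.imwrite('pics/c4.png',np.hstack([L,R]))
E
```

```text
cmd [523.9  81.3 219.8] meas [ 470.2 -149.   249. ] angerr [-0.0012  0.0008  0.0108] F [ 0.1  0.8 -0.2] M [-0.03  0.   -0.03] open 0.1 grip 0.0 t 12.5 j [-0.55  0.16  0.88  1.93 -0.14  1.11  0.15]
cmd [ 472.4 -142.8  249.7] meas [ 470.2 -149.   249. ] angerr [-0.0012  0.0008  0.0108] F [ 0.1  0.8 -0.2] M [-0.03  0.   -0.03] open 0.1 grip 0.0 t 12.5 j [-0.55  0.16  0.88  1.93 -0.14  1.11  0.15]
```

View pics/c4.png

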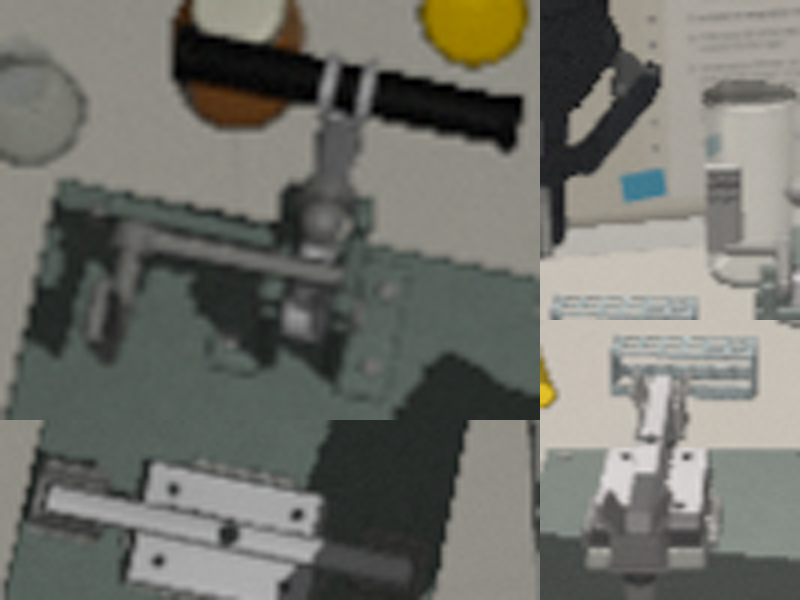

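The top crop shows the bar seated with its rib in both forks at (60,500) and (400,565) and its platen over the mat. The catch's level bar runs from (130,235) to (345,275), with the tab part at about (110,310). The lever crossbar runs from (175,50) to (522,125). That was my tenth view, so I go on by numbers.

```bash
cat >> h.py <<'E'
A=np.array([np.cos(-.226),np.sin(-.226)]); L=np.array([-A[1],A[0]]); SEAT=np.array([523,78.1])
def pf(X): X=np.atleast_2d(X); return np.c_[(X[:,:2]-SEAT)@A,(X[:,:2]-SEAT)@L,X[:,2]]
def wf(q): q=np.atleast_2d(np.array(q,float)); return np.c_[SEAT+q[:,:1]*A+q[:,1:2]*L,q[:,2]]
def c6(p): return (np.array(p,float)+.5)/6-.5+[285,150]
E
python3 - <<'E'
from h import *
np.set_printoptions(precision=1,suppress=True,linewidth=200)
print('handle ends',pf(onz('top',c6([(180,55),(518,122)]),277)),'mid stem',pf(onz('top',c6([(348,88)]),277)))
for z in (157,185,213): print(z,'bar ends, paddle l/top/bot, arm',pf(onz('top',c6([(130,235),(345,275),(98,265),(100,350),(115,350),(130,300)]),z)))
print('tower base screws',pf(onz('top',c6([(385,290),(370,365),(135,225)]),22)))
g=cv2.imread('pics/t4.png')[:,:,1]; print(g[186:212,294:316])
for q in ((100,40,200),(100,40,213),(80,40,200),(110,0,97),(155,-36,277),(155,-60,277),(155,60,277)): print(q,proj('side',wf(q))[0],proj('top',wf(q))[0])
E
```

```text
handle ends [[166.   58.2 277. ]
 [166.2 -61.2 277. ]] mid stem [[166.2  -1.2 277. ]]
157 bar ends, paddle l/top/bot, arm [[122.9  71.3 157. ]
 [124.2 -12.8 157. ]
 [109.   81.  157. ]
 [ 76.8  73.3 157. ]
 [ 77.9  67.7 157. ]
 [ 98.1  66.1 157. ]]
185 bar ends, paddle l/top/bot, arm [[117.6  69.1 185. ]
 [118.9 -12.9 185. ]
 [104.   78.5 185. ]
 [ 72.7  71.  185. ]
 [ 73.8  65.5 185. ]
 [ 93.4  64.  185. ]]
213 bar ends, paddle l/top/bot, arm [[112.4  66.9 213. ]
 [113.6 -12.9 213. ]
 [ 99.1  76.1 213. ]
 [ 68.5  68.8 213. ]
 [ 69.6  63.4 213. ]
 [ 88.8  61.9 213. ]]
tower base screws [[146.9 -30.9  22. ]
 [113.5 -30.9  22. ]
 [153.2  80.8  22. ]]
[[ 39  41  42  39  39  45  48  47  39  34  41  61  70  81  84  88  86  87  94  94  94  93]
 [ 50  42  42  38  39  40  45  46  43  35  53  76  90  93  88  80  68  65  68  76  80  87]
 [ 77  54  43  42  39  42  39  40  41  42  60  80  95 103 105  98  91  75  67  58  48  50]
 [ 84  59  43  44  41  40  41  40  40  48  70  82  98 105 102  93 100 105 109  95  81  71]
 [ 69  39  41  44  41  40  42  40  42  53  69  82  95 103  97  91  99 107 109 1
[... 1523 characters left out ...]
95  92  93  97  96  93  91  95  95]
 [ 42  70  92  94  93  81  62  49  49  48  64  85  94  95  96  95  96  94  95  95  93  96]
 [ 63  81  94  95  94  92  83  63  49  50  71  90  94  95  94  95  97  95  96  97  95  93]
 [ 93  92  94  94  92  92  93  77  63  65  82  92  91  94  95  92  96  97  94  94  95  95]
 [ 94  92  91  94  92  92  93  94  88  89  93  93  92  93  94  93  96  94  97  93  96  94]]
(100, 40, 200) [327.1 180.2] [317.2 197.7]
(100, 40, 213) [327.1 175.3] [317.1 196.6]
(80, 40, 200) [319.2 180.2] [315.4 206.4]
(110, 0, 97) [331.2 224.1] [334.9 204.6]
(155, -36, 277) [350.7 160.4] [358.  172.7]
(155, -60, 277) [351.1 163.7] [369.4 175. ]
(155, 60, 277) [349.2 148.3] [312.6 163.6]
```

```bash
python3 - <<'E'
from h import *
chk()
im=cv2.imread('pics/t4.png').astype(int)
for r in range(192,208,2): print(r,' '.join('%d/%d'%(im[r,c,2],im[r,c,1]-im[r,c,2]) for c in range(294,310)))
inc((472.4,-142.8,4),down(-.226))
E
```

```text
cmd [ 472.4 -142.8  249.7] meas [ 472.1 -143.4  248.4] angerr [-0.0001  0.0026  0.0023] F [-0.4  0.4 -0.6] M [ 0.03  0.   -0.02] open 0.1 grip 0.0 t 12.6 j [-0.56  0.16  0.88  1.93 -0.14  1.11  0.15]
192 80/10 59/9 38/3 37/5 36/3 37/3 33/7 36/3 37/4 34/6 43/2 76/0 95/1 88/1 64/0 58/0
194 79/10 59/8 37/3 36/5 35/4 64/8 82/11 71/8 46/6 33/2 58/2 87/1 104/0 100/1 64/3 39/6
196 59/8 38/3 36/5 37/4 47/4 72/10 82/9 79/6 78/5 67/3 75/2 98/0 103/0 81/0 49/5 66/8
198 37/6 37/5 37/3 33/6 63/10 74/8 76/2 95/1 92/1 60/0 70/1 96/0 98/0 72/2 58/8 76/9
200 35/5 36/4 35/6 64/7 81/9 72/6 77/1 102/0 80/0 43/1 42/0 74/-1 82/-2 80/5 82/10 81/11
202 37/4 36/4 36/4 61/9 71/9 71/3 100/0 101/-1 69/0 34/1 43/0 62/1 68/4 73/9 79/9 82/10
204 39/5 37/5 48/5 71/7 68/5 71/2 102/1 93/0 45/1 39/-1 47/0 61/0 76/5 83/12 83/11 83/10
206 36/4 37/5 62/9 80/11 78/8 75/2 81/-1 74/2 52/2 43/2 49/1 63/5 79/8 83/10 82/12 83/10
[ 472.4 -142.8    4. ] lin [-0.   -0.   24.57] ang [ 0. -0.  0.]
```

Emit:
arm_command:
  increments:
    - {"linear": [0, 0, 5], "angular": [0, 0, 0]}
    - {"linear": [0, 0, 10], "angular": [0, 0, 0]}
    - {"linear": [0, 0, 15], "angular": [0, 0, 0]}
    - {"linear": [0, 0, 19], "angular": [0, 0, 0]}
    - {"linear": [0, 0, 22], "angular": [0, 0, 0]}
    - {"linear": [0, 0, 23.5], "angular": [0, 0, 0]}
    - {"linear": [0, 0, 23.8], "angular": [0, 0, 0]}
    - {"linear": [0, 0, 23.8], "angular": [0, 0, 0]}

```text
time_s: 13.4
position: [473.3, -142.0, 10.8]
orientation: [-2.456, -1.958, -0.004]
wrist_force: [-0.5, -0.6, 0.6]
opening: 0.2
gripper_force: 0.0
```

Emit:
arm_command:
  increments:
    - {"linear": [0, 0, 0.4], "angular": [0, 0, 0]}
    - {"linear": [0, 0, 0.8], "angular": [0, 0, 0]}
    - {"linear": [0, 0, 0.8], "angular": [0, 0, 0]}

```text
time_s: 13.7
position: [472.8, -142.3, 2.8]
orientation: [-2.457, -1.956, -0.004]
wrist_force: [-0.3, 0.7, -0.6]
opening: -0.2
gripper_force: 0.0
```

Emit:
arm_command:
  increments:
    - {"linear": [0, 0, 0.2], "angular": [0, 0, 0]}
    - {"linear": [0, 0, 0.4], "angular": [0, 0, 0]}

```text
time_s: 13.9
position: [472.7, -142.4, -1.4]
orientation: [-2.457, -1.956, -0.003]
wrist_force: [0.4, 1.9, -0.6]
opening: -0.0
gripper_force: 0.0
```

```bash
python3 - <<'E'
from h import *
np.set_printoptions(precision=1,suppress=True)
did([0,0,25.0],[0,0,0])
X=onz('top',[(300.8,201)],213); print('paddle top',X,pf(X)); X=onz('top',[(306,190),(305.8,199)],160); print('axle?',pf(X))
E
```

```text
cmd [ 472.4 -142.8   -0.3] meas [ 472.7 -142.4   -1.4] angerr [-0.  0.  0.] F [ 0.4  1.9 -0.6] M [ 0. -0.  0.] open -0.0 grip 0.0 t 13.9 j [-0.3  0.6  0.6  2.2 -0.6  0.6  0.5]
paddle top [[620.5 130.5 213. ]] [[ 83.3  72.9 213. ]]
axle? [[119.4  71.1 160. ]
 [ 98.7  67.1 160. ]]
```

Emit:
arm_command:
  increments:
    - {"linear": [0, 0, 0.25], "angular": [0, 0, 0]}
    - {"linear": [0, 0, 0.5], "angular": [0, 0, 0]}

```text
time_s: 14.1
position: [472.4, -142.4, -6.8]
orientation: [-2.457, -1.956, -0.002]
wrist_force: [-0.5, -0.7, -0.6]
opening: 0.1
gripper_force: 0.0
```

Emit:
arm_command:
  increments:
    - {"linear": [0, 0, 0.2], "angular": [0, 0, 0]}
    - {"linear": [0, 0, 0.4], "angular": [0, 0, 0]}

```text
time_s: 14.3
position: [472.4, -142.4, -10.8]
orientation: [-2.457, -1.956, -0.002]
wrist_force: [0.2, 0.3, 0.2]
opening: -0.1
gripper_force: 0.0
```

Emit:
arm_command:
  increments:
    - {"linear": [0, 0, 0.15], "angular": [0, 0, 0]}
    - {"linear": [0, 0, 0.3], "angular": [0, 0, 0]}

```text
time_s: 14.5
position: [472.4, -142.4, -13.8]
orientation: [-2.457, -1.956, -0.002]
wrist_force: [-0.1, -0.9, -0.2]
opening: -0.3
gripper_force: 0.0
```

Emit:
arm_command:
  increments:
    - {"linear": [0, 0, 0.15], "angular": [0, 0, 0]}
    - {"linear": [0, 0, 0.3], "angular": [0, 0, 0]}

```text
time_s: 14.7
position: [472.5, -142.4, -16.7]
orientation: [-2.457, -1.956, -0.003]
wrist_force: [0.6, -0.8, -0.5]
opening: 0.1
gripper_force: 0.0
```

Emit:
arm_command:
  increments:
    - {"linear": [0, 0, 0.1], "angular": [0, 0, 0]}
    - {"linear": [0, 0, 0.2], "angular": [0, 0, 0]}

```text
time_s: 14.9
position: [472.5, -142.4, -18.7]
orientation: [-2.457, -1.956, -0.003]
wrist_force: [-0.3, 0.6, 0.5]
opening: 0.1
gripper_force: 0.0
```

Emit:
arm_command:
  increments:
    - {"linear": [0, 0, 0.1], "angular": [0, 0, 0]}
    - {"linear": [0, 0, 0.2], "angular": [0, 0, 0]}

```text
time_s: 15.1
position: [472.5, -142.3, -20.6]
orientation: [-2.457, -1.956, -0.003]
wrist_force: [0.0, 0.5, -0.7]
opening: -0.3
gripper_force: 0.0
```

```bash
python3 - <<'E'
from h import *
did([0,0,.5+.4+.3+.3+.2+.2],[0,0,0])
E
```

```text
cmd [ 472.4 -142.8  -19.3] meas [ 472.5 -142.3  -20.6] angerr [ 0.      0.0019 -0.    ] F [ 0.   0.5 -0.7] M [-0.01 -0.04  0.05] open -0.3 grip 0.0 t 15.1 j [-0.24  0.58  0.58  2.16 -0.6   0.56  0.56]
```

Emit:
arm_command:
  increments:
    - {"linear": [0, 0, 0.1], "angular": [0, 0, 0]}
    - {"linear": [0, 0, 0.2], "angular": [0, 0, 0]}

```text
time_s: 15.3
position: [472.5, -142.4, -22.6]
orientation: [-2.457, -1.956, -0.003]
wrist_force: [0.3, -0.1, 0.8]
opening: 0.0
gripper_force: 0.0
```

Emit:
arm_command:
  increments:
    - {"linear": [0, 0, 0.1], "angular": [0, 0, 0]}
    - {"linear": [0, 0, 0.2], "angular": [0, 0, 0]}

```text
time_s: 15.5
position: [472.5, -142.4, -24.7]
orientation: [-2.457, -1.956, -0.003]
wrist_force: [0.7, 0.1, 0.6]
opening: 0.2
gripper_force: 0.0
```

Emit:
arm_command:
  increments:
    - {"linear": [0, 0, 0.1], "angular": [0, 0, 0]}
    - {"linear": [0, 0, 0.2], "angular": [0, 0, 0]}

```text
time_s: 15.7
position: [472.5, -142.3, -25.0]
orientation: [-2.456, -1.954, -0.005]
wrist_force: [-7.8, 3.5, 32.3]
opening: 0.0
gripper_force: 16.3
```

```bash
cat >> h.py <<'E'
def tilt(a,ph): return down(a)@Rn.from_rotvec([-ph,0,0]).as_matrix()
def tipinc(q,R,off=24.5):
    P=wf(q)[0]+off*R[:,2]; print(q,end=' '); inc(P,R)
E
python3 - <<'E'
from h import *
did([0,0,.6],[0,0,0])
T=tilt(-.226,.35); D=down(-.226)
p,R=getcmd(); inc(p+[0,0,250],R)
for q in ((40,-60,300),(78,42,270),(78,42,190)): tipinc(q,T)
E
```

```text
cmd [ 472.4 -142.8  -25.3] meas [ 472.5 -142.3  -25. ] angerr [0.0004 0.0043 0.0005] F [-7.8  3.5 32.3] M [0.67 1.62 0.  ] open 0.0 grip 16.3 t 15.7 j [-0.23  0.59  0.57  2.16 -0.61  0.55  0.57]
[ 472.42522933 -142.76742943  224.74394324] lin [ 1.0e-02  0.0e+00 -2.5e+01] ang [0. 0. 0.]
(40, -60, 300) [556.72532112   8.7800234  276.98536854] lin [ 16.67   4.82 -30.22] ang [-0.35 -0.    0.  ]
(78, 42, 270) [616.61526717  99.67113607 246.98536854] lin [ 26.86   8.62 -27.22] ang [-0.35 -0.    0.  ]
(78, 42, 190) [616.61526717  99.67113607 166.98536854] lin [ 26.86   8.62 -19.22] ang [-0.35 -0.    0.  ]
```

Emit:
arm_command:
  increments:
    - {"linear": [0, 0, -5], "angular": [0, 0, 0]}
    - {"linear": [0, 0, -10], "angular": [0, 0, 0]}
    - {"linear": [0, 0, -15], "angular": [0, 0, 0]}
    - {"linear": [0, 0, -20], "angular": [0, 0, 0]}
    - {"linear": [0, 0, -25], "angular": [0, 0, 0]}
    - {"linear": [4, 1.2, -29], "angular": [-0.1, 0, 0]}
    - {"linear": [8, 2.4, -30.2], "angular": [-0.2, 0, 0]}
    - {"linear": [12, 3.5, -30.2], "angular": [-0.3, 0, 0]}
    - {"linear": [16.6, 4.8, -30.2], "angular": [-0.35, 0, 0]}
    - {"linear": [20, 6, -30], "angular": [-0.35, 0, 0]}
    - {"linear": [24, 7.5, -29], "angular": [-0.35, 0, 0]}
    - {"linear": [26.9, 8.6, -27.2], "angular": [-0.35, 0, 0]}
    - {"linear": [26.9, 8.6, -27.2], "angular": [-0.35, 0, 0]}
    - {"linear": [26.9, 8.6, -27.2], "angular": [-0.35, 0, 0]}
    - {"linear": [26.9, 8.6, -27.2], "angular": [-0.35, 0, 0]}

```text
time_s: 17.2
position: [616.2, 98.3, 246.3]
orientation: [2.233, 1.774, 0.316]
wrist_force: [-0.2, -1.1, 1.4]
opening: -0.0
gripper_force: 0.0
```

```bash
python3 - <<'E'
from h import *
did([26.9,8.6,-27.2],[-.35,0,0])
T=tilt(-.226,.35)
for q in ((78,42,190),(78,57,190),(78,75,190),(78,91,180),(78,98.6,171),(78,100,165)): tipinc(q,T)
s=bot.read_camera('side')[:,:,::-1]; cv2.imwrite('pics/s5.png',s); cv2.imwrite('pics/t5.png',bot.read_camera('top')[:,:,::-1])
tip=bot.get_state()['position']-24.5*Rn.from_rotvec(bot.get_state()['orientation']).as_matrix()[:,2]
print(pf(tip),proj('side',tip))
d=np.abs(s.astype(int)-cv2.imread('pics/s4.png').astype(int)).max(2)>40
u,v=proj('side',tip)[0].astype(int)
for r in range(v-12,v+14): c=np.where(d[r,u-35:u+36])[0]+u-35; print(r,c.tolist()[:1],c.tolist()[-1:],len(c))
E
```

```text
cmd [616.5 100.1 246.8] meas [616.2  98.3 246.3] angerr [0.     0.0011 0.0027] F [-0.2 -1.1  1.4] M [ 0.04  0.35 -0.08] open -0.0 grip 0.0 t 17.2 j [-0.94  0.23  0.74  1.9   0.    0.75 -0.47]
(78, 42, 190) [616.61526717  99.67113607 166.98536854] lin [-0.04 -2.72  7.51] ang [ 0. -0. -0.]
(78, 57, 190) [619.97648284 114.28969377 166.98536854] lin [ 1.46 -2.72  7.51] ang [ 0. -0. -0.]
(78, 75, 190) [624.00994164 131.83196301 166.98536854] lin [ 3.26 -2.72  7.51] ang [ 0. -0. -0.]
(78, 91, 180) [627.59523835 147.42509122 156.98536854] lin [ 4.86 -3.06  8.45] ang [ 0. -0. -0.]
(78, 98.6, 171) [629.29825429 154.83182712 147.98536854] lin [ 5.62 -3.37  9.29] ang [ 0. -0. -0.]
(78, 100, 165) [629.61196775 156.19622584 141.98536854] lin [ 5.76 -3.57  9.86] ang [ 0. -0. -0.]
[[ 77.97105066  40.64243601 269.76502469]] [[318.11356544 153.55966637]]
141 [283] [318] 32
142 [283] [318] 26
143 [283] [319] 28
144 [283] [320] 30
145 [283] [320] 31
146 [283] [320] 33
147 [283] [321] 33
148 [283] [321] 32
149 [283] [320] 30
150 [283] [320] 29
151 [283] [317] 26
152 [283] [316] 23
153 [283] [303] 16
154 [283] [302] 14
155 [283] [302] 13
156 [283] [302] 12
157 [283] [301] 11
158 [291] [300] 10
159 [290] [299] 10
160 [289] [298] 10
161 [289] [297] 9
162 [288] [296] 9
163 [287] [296] 10
164 [286] [295] 10
165 [284] [294] 11
166 [283] [293] 11
```

Emit:
arm_command:
  increments:
    - {"linear": [0, -1, 2.5], "angular": [0, 0, 0]}
    - {"linear": [0, -2, 5.5], "angular": [0, 0, 0]}
    - {"linear": [0, -2.7, 7.5], "angular": [0, 0, 0]}
    - {"linear": [0, -2.7, 7.5], "angular": [0, 0, 0]}
    - {"linear": [0.7, -2.7, 7.5], "angular": [0, 0, 0]}
    - {"linear": [1.4, -2.7, 7.5], "angular": [0, 0, 0]}
    - {"linear": [1.4, -2.7, 7.5], "angular": [0, 0, 0]}

```text
time_s: 18.0
position: [621.2, 115.6, 168.0]
orientation: [2.229, 1.777, 0.321]
wrist_force: [0.9, -1.1, -0.8]
opening: 0.3
gripper_force: 0.0
```

Emit:
arm_command:
  increments:
    - {"linear": [0.3, 0, 0], "angular": [0, 0, 0]}
    - {"linear": [0.6, 0, 0], "angular": [0, 0, 0]}
    - {"linear": [0.9, 0, 0], "angular": [0, 0, 0]}
    - {"linear": [1.2, 0, 0], "angular": [0, 0, 0]}
    - {"linear": [1.2, 0, 0], "angular": [0, 0, 0]}

```text
time_s: 18.5
position: [622.7, 126.1, 166.2]
orientation: [2.231, 1.777, 0.317]
wrist_force: [-0.2, -0.3, 0.7]
opening: -0.3
gripper_force: 0.3
```

Emit:
arm_command:
  increments:
    - {"linear": [0.66, 0, 0], "angular": [0, 0, 0]}
    - {"linear": [1.2, -0.1, 0.3], "angular": [0, 0, 0]}
    - {"linear": [1.8, -0.25, 0.6], "angular": [0, 0, 0]}
    - {"linear": [2.26, -0.36, 0.95], "angular": [0, 0, 0]}
    - {"linear": [2.6, -0.5, 1.4], "angular": [0, 0, 0]}
    - {"linear": [3.0, -0.67, 1.8], "angular": [0, 0, 0]}
    - {"linear": [3.0, -0.67, 1.8], "angular": [0, 0, 0]}

```text
time_s: 19.2
position: [629.0, 156.0, 146.3]
orientation: [2.231, 1.778, 0.316]
wrist_force: [-0.2, 0.0, 0.7]
opening: 0.1
gripper_force: 0.0
```

```bash
python3 - <<'E'
from h import *
did([1.4,-2.7,7.5],[0,0,0]);did([1.2,0,0],[0,0,0]);did([3,-.67,1.8],[0,0,0])
T=tilt(-.226,.35)
for q in ((78,100,165),(78,100,158)): tipinc(q,T)
b=bot.read_camera('top')[:,:,::-1].copy(); cv2.imwrite('pics/t6.png',b)
g=b[:,:,1]; print(g[184:206:2,290:340:2])
E
```

```text
cmd [620.  113.7 167.1] meas [629.  156.  146.3] angerr [ 0.0007  0.0021 -0.0007] F [-0.2  0.   0.7] M [0.1  0.38 0.01] open 0.1 grip 0.0 t 19.2 j [-0.92  0.41  0.66  1.95 -0.11  0.57 -0.48]
cmd [622.7 125.3 167.1] meas [629.  156.  146.3] angerr [ 0.0007  0.0021 -0.0007] F [-0.2  0.   0.7] M [0.1  0.38 0.01] open 0.1 grip 0.0 t 19.2 j [-0.92  0.41  0.66  1.95 -0.11  0.57 -0.48]
cmd [629.3 154.6 147.9] meas [629.  156.  146.3] angerr [ 0.0007  0.0021 -0.0007] F [-0.2  0.   0.7] M [0.1  0.38 0.01] open 0.1 grip 0.0 t 19.2 j [-0.92  0.41  0.66  1.95 -0.11  0.57 -0.48]
(78, 100, 165) [629.61196775 156.19622584 141.98536854] lin [ 0.16 -0.2   0.56] ang [ 0. -0. -0.]
(78, 100, 158) [629.61196775 156.19622584 134.98536854] lin [ 0.16 -0.44  1.21] ang [ 0. -0. -0.]
[[115 112  35  59  76  77  84  92  42  37  78 110  93  53 113 114 127 137
  139 138 139  39  41  66  90]
 [ 54  21  19  39  39  51  41  34  38  37  40  46  89  91  87  80  60  50
   89 118 115  33  34  78 112]
 [ 35  21  22  40  40  38  41  58  38  40  46  35  38  58  77  86  91  90
   90  92  46  39  30  69  88]
 [ 22  10  16  42  42  40  41  65  68  62  62  41  40  36  37  35  32  41
   59  79  65  52  32  80  70]
 [ 41  37  29  39  39  41  41  45 103  70  69  75  59  50  37  41  40  42
   39  38  62  83  50 132 128]
 [ 26  38  31  37  41  89  50  58 105  65  79  89  89  90  67  40  39  41
   46  41  76  82  50  80  79]
 [ 12  12  22  41  49  90  91  75 105  48  92  91  92  84  62  41  42  41
   42  47  80  66  62  79  82]
 [ 15  11  22  55  67  91  87  89  99  65  92  94  93  69  43  41  41  44
   42  69  99  57  69  75  54]
 [ 10  10  70 111 104  91  70 103  88  92  90  92  92  92  42  40  40  44
   43  41  48  78  79  63  56]
 [  9   7 117 117 114 116 111 106  79  90  90  90  93  93  61  38  42  40
   43  49  69 104 143  99  66]
 [ 10   9  66 121 123 121 110 102  87  90  91  92  92  90  92  71  46  41
   40  34  40  90 120  98  65]]
```

Emit:
arm_command:
  increments:
    - {"linear": [0.1, -0.1, 0.28], "angular": [0, 0, 0]}
    - {"linear": [0.16, -0.2, 0.56], "angular": [0, 0, 0]}

```text
time_s: 19.45
position: [630.6, 156.3, 142.3]
orientation: [2.231, 1.775, 0.319]
wrist_force: [-9.4, -1.3, 18.7]
opening: -0.2
gripper_force: 10.6
```

Emit:
arm_command:
  increments:
    - {"linear": [0, -0.07, 0.19], "angular": [0, 0, 0]}
    - {"linear": [0, -0.07, 0.19], "angular": [0, 0, 0]}

```text
time_s: 19.65
position: [630.8, 156.3, 142.2]
orientation: [2.232, 1.775, 0.321]
wrist_force: [-10.6, -1.4, 20.6]
opening: -0.1
gripper_force: 11.3
```

Emit:
arm_command:
  increments:
    - {"linear": [0, -0.07, 0.19], "angular": [0, 0, 0]}
    - {"linear": [0, -0.07, 0.19], "angular": [0, 0, 0]}

```text
time_s: 19.85
position: [631.0, 156.4, 141.7]
orientation: [2.233, 1.775, 0.323]
wrist_force: [-16.7, -2.3, 32.5]
opening: -0.1
gripper_force: 17.6
```

```bash
python3 - <<'E'
from h import *
did([.16,-.2-.14,.56+.38],[0,0,0])
T=tilt(-.226,.35);D=down(-.226)
tipinc((70,95,230),T);tipinc((78,60,330),D);tipinc((166,-37,330),D);tipinc((166,-37,258),D)
E
```

```text
cmd [629.6 156.2 137.9] meas [631.  156.4 141.7] angerr [-0.002   0.0054  0.0028] F [-16.7  -2.3  32.5] M [-0.6   1.72 -0.3 ] open -0.1 grip 17.6 t 19.85 j [-0.92  0.41  0.65  1.95 -0.12  0.55 -0.47]
(70, 95, 230) [620.69499842 153.11602163 206.98536854] lin [-0.5   1.61 -6.76] ang [ 0. -0. -0.]
(78, 60, 330) [612.46136271 119.09590933 305.5       ] lin [ -3.99   4.95 -16.03] ang [ 0.35 -0.    0.  ]
(166, -37, 330) [676.48770657   4.84343762 305.5       ] lin [-13.69  13.22 -13.02] ang [ 0.35 -0.    0.  ]
(166, -37, 258) [676.48770657   4.84343762 233.5       ] lin [-13.7   10.75  -6.25] ang [ 0.35 -0.    0.  ]
```

Emit:
arm_command:
  increments:
    - {"linear": [-0.2, 0.5, -2.5], "angular": [0, 0, 0]}
    - {"linear": [-0.5, 1.6, -6.8], "angular": [0, 0, 0]}
    - {"linear": [-2, 3, -11.5], "angular": [0.12, 0, 0]}
    - {"linear": [-4, 5, -16], "angular": [0.25, 0, 0]}
    - {"linear": [-4, 5, -16], "angular": [0.35, 0, 0]}
    - {"linear": [-7, 7.5, -15], "angular": [0.35, 0, 0]}
    - {"linear": [-10, 10.3, -14], "angular": [0.35, 0, 0]}
    - {"linear": [-13.7, 13.2, -13], "angular": [0.35, 0, 0]}
    - {"linear": [-13.7, 13.2, -13], "angular": [0.35, 0, 0]}
    - {"linear": [-13.7, 13.2, -13], "angular": [0.35, 0, 0]}
    - {"linear": [-13.7, 13.2, -13], "angular": [0.35, 0, 0]}
  claw: 0

```text
time_s: 20.95
position: [676.1, 6.2, 303.9]
orientation: [-2.454, -1.957, -0.003]
wrist_force: [-0.5, 0.7, 0.4]
opening: -0.3
gripper_force: 0.0
```

```bash
python3 - <<'E'
from h import *
did([-13.7,13.2,-13],[.35,0,0])
D=down(-.226)
tipinc((166,-37,258),D)
s=bot.read_camera('side')[:,:,::-1]; t=bot.read_camera('top')[:,:,::-1]; cv2.imwrite('pics/s7.png',s);cv2.imwrite('pics/t7.png',t)
M=Rn.from_rotvec(bot.get_state()['orientation']).as_matrix(); tip=bot.get_state()['position']-24.5*M[:,2]
print('tip',pf(tip),proj('side',tip), 'handle pred',proj('side',wf([(166,-61,277),(166,59,277)])))
# black handle in side: mask near
g=s.max(2); m=(g<45).astype(np.uint8); m[:, :330]=0; m[:135]=0; m[185:]=0; m[:,385:]=0
n,l,st,c=cv2.connectedComponentsWithStats(m); print(st[1:],c[1:])
a=cv2.imread('pics/t4.png')[185:203,296:312,2]; b=t[185:203,296:312,2]; print(b)
E
```

```text
cmd [676.3   4.8 305.3] meas [676.1   6.2 303.9] angerr [ 0.0009  0.0029 -0.0016] F [-0.5  0.7  0.4] M [ 0.03 -0.03  0.  ] open -0.3 grip 0.0 t 20.95 j [-0.52  0.47  0.69  1.43 -0.3   1.35 -0.04]
(166, -37, 258) [676.48770657   4.84343762 233.5       ] lin [0.   0.01 7.18] ang [ 0. -0.  0.]
tip [[165.10250571 -35.19623855 328.62095897]] [[355.43102895 138.68654778]] handle pred [[355.94184323 163.87048673]
 [353.61325251 148.43633976]]
[[350 135   2   2   3]
 [359 135   1   1   1]
 [350 146   7   5  25]
 [352 154   8  14  83]
 [378 165   3   2   3]
 [382 167   1   1   1]
 [384 168   1   1   1]] [[350.66666667 135.33333333]
 [359.         135.        ]
 [353.36       147.72      ]
 [355.         161.02409639]
 [379.         165.66666667]
 [382.         167.        ]
 [384.         168.        ]]
[[39 40 42 45 48 48 40 35 36 38 39 39 37 35 37 38]
 [38 39 39 45 49 52 41 27 32 38 36 37 36 36 36 36]
 [38 40 36 41 47 47 38 32 38 41 41 37 36 36 36 33]
 [40 36 36 38 39 37 40 38 42 42 39 36 37 36 39 34]
 [39 37 38 41 38 40 39 40 42 42 38 39 36 36 37 38]
 [38 38 41 40 39 38 40 42 43 42 44 43 39 42 39 40]
 [40 39 39 39 39 39 39 37 40 43 49 47 44 42 43 50]
 [37 39 40 38 39 38 39 38 38 44 51 48 40 44 59 79]
 [36 38 38 38 38 37 40 40 40 48 50 46 39 48 76 86]
 [38 40 37 36 42 38 39 38 44 48 48 49 36 49 76 88]
 [37 38 38 38 40 38 38 38 43 50 47 43 33 60 79 86]
 [36 39 40 38 39 39 38 39 46 51 49 43 32 66 84 87]
 [37 39 38 39 41 36 40 40 49 51 48 39 41 69 88 87]
 [41 38 38 38 40 40 37 43 49 49 48 46 59 80 87 89]
 [45 41 40 42 41 40 36 40 46 50 45 61 82 86 85 88]
 [49 48 48 47 43 43 43 44 51 48 44 68 86 86 87 84]
 [51 49 50 49 52 51 47 49 51 48 40 70 84 86 86 86]
 [54 51 54 50 52 51 49 49 48 46 41 67 88 87 88 86]]
```

Emit:
arm_command:
  increments:
    - {"linear": [0, 0, 0], "angular": [0, 0, 0]}
    - {"linear": [0, 0, 0], "angular": [0, 0, 0]}
    - {"linear": [0, 0, 0], "angular": [0, 0, 0]}
    - {"linear": [0, 0, 0], "angular": [0, 0, 0]}
    - {"linear": [0, 0, 2], "angular": [0, 0, 0]}
    - {"linear": [0, 0, 4], "angular": [0, 0, 0]}
    - {"linear": [0, 0, 5.5], "angular": [0, 0, 0]}
    - {"linear": [0, 0, 6.5], "angular": [0, 0, 0]}
    - {"linear": [0, 0, 7], "angular": [0, 0, 0]}
    - {"linear": [0, 0, 7], "angular": [0, 0, 0]}
  claw: 4.5

```text
time_s: 22.05
position: [676.2, 4.7, 233.8]
orientation: [-2.457, -1.956, -0.001]
wrist_force: [0.3, 0.9, 0.5]
opening: 44.9
gripper_force: 0.0
```

Emit:
arm_command:
  increments:
    - {"linear": [0, 0, 0], "angular": [0, 0, 0]}
    - {"linear": [0, 0, 0], "angular": [0, 0, 0]}
    - {"linear": [0, 0, 0], "angular": [0, 0, 0]}
    - {"linear": [0, 0, 0], "angular": [0, 0, 0]}
    - {"linear": [0, 0, 0], "angular": [0, 0, 0]}
    - {"linear": [0, 0, 0], "angular": [0, 0, 0]}
  claw: 0

```text
time_s: 22.65
position: [677.2, 4.5, 235.4]
orientation: [2.458, 1.956, 0.006]
wrist_force: [1.7, 0.2, 5.0]
opening: 16.1
gripper_force: 58.8
```

```bash
python3 - <<'E'
from h import *
did([0,0,7],[0,0,0]); print(pf(bot.get_state()['position']))
# arc: grip from lever angle q: x=121-185 sin(q-.244)..., z=97+185cos(q-.244); shift from q=0
p,R=getcmd()
for q in (.1,.3,.5,.7,.9,1.1,1.3,1.5,1.6,1.7,1.75,1.8,1.815):
    d=np.array([-185*(np.sin(q-.244)+np.sin(.244)),0,185*(np.cos(q-.244)-np.cos(.244))])
    w=np.r_[d[0]*A,d[2]]; print(q,(R.T@w/10).round(2))
E
```

```text
cmd [676.3   4.8 235.3] meas [677.2   4.5 235.4] angerr [-0.0026  0.0023  0.0002] F [1.7 0.2 5. ] M [-0.1  -0.39 -0.1 ] open 16.1 grip 58.8 t 22.65 j [-0.51  0.51  0.67  1.53 -0.33  1.22 -0.02]
[[166.81403329 -37.19417022 235.36497657]]
0.1 [ 0.   -1.81 -0.36]
0.3 [ 0.   -5.5  -0.52]
0.5 [ 0.   -9.15  0.05]
0.7 [  0.   -12.62   1.34]
0.9 [  0.   -15.75   3.29]
1.1 [  0.   -18.44   5.83]
1.3 [ -0.   -20.57   8.84]
1.5 [ -0.   -22.06  12.22]
1.6 [ -0.   -22.54  14.01]
1.7 [ -0.   -22.85  15.83]
1.75 [ -0.   -22.93  16.75]
1.8 [ -0.   -22.97  17.68]
1.815 [ -0.   -22.97  17.96]
```

Emit:
arm_command:
  increments:
    - {"linear": [0, -0.9, -0.2], "angular": [0, 0, 0]}
    - {"linear": [0, -1.8, -0.36], "angular": [0, 0, 0]}
    - {"linear": [0, -3.65, -0.48], "angular": [0, 0, 0]}
    - {"linear": [0, -5.5, -0.52], "angular": [0, 0, 0]}
    - {"linear": [0, -5.5, -0.52], "angular": [0, 0, 0]}

```text
time_s: 23.15
position: [624.0, 17.2, 242.8]
orientation: [2.456, 1.956, 0.013]
wrist_force: [2.8, -0.2, 10.5]
opening: 15.7
gripper_force: 59.7
```

Emit:
arm_command:
  increments:
    - {"linear": [0, -1.83, 0.1], "angular": [0, 0, 0]}
    - {"linear": [0, -3.65, 0.42], "angular": [0, 0, 0]}
    - {"linear": [0, -5.42, 1.0], "angular": [0, 0, 0]}
    - {"linear": [0, -7.12, 1.71], "angular": [0, 0, 0]}
    - {"linear": [0, -7.12, 1.71], "angular": [0, 0, 0]}

```text
time_s: 23.65
position: [552.1, 34.0, 222.6]
orientation: [-2.454, -1.957, -0.004]
wrist_force: [1.0, -0.2, 6.2]
opening: 16.0
gripper_force: 61.7
```

Emit:
arm_command:
  increments:
    - {"linear": [0, -1.63, 0.92], "angular": [0, 0, 0]}
    - {"linear": [0, -3.13, 1.95], "angular": [0, 0, 0]}
    - {"linear": [0, -4.55, 3.16], "angular": [0, 0, 0]}
    - {"linear": [0, -5.82, 4.49], "angular": [0, 0, 0]}
    - {"linear": [0, -6.96, 5.95], "angular": [0, 0, 0]}
    - {"linear": [0, -7.95, 7.5], "angular": [0, 0, 0]}
    - {"linear": [0, -7.95, 7.5], "angular": [0, 0, 0]}

```text
time_s: 24.35
position: [477.1, 51.5, 146.4]
orientation: [2.456, 1.957, 0.006]
wrist_force: [6.8, 1.3, -2.5]
opening: 16.0
gripper_force: 64.5
```

```bash
python3 - <<'E'
from h import *
did([0,-5.5,-.52],[0,0,0]);did([0,-7.12,1.71],[0,0,0]);did([0,-7.95,7.5],[0,0,0]); print(pf(bot.get_state()['position']))
E
```

```text
cmd [622.7  17.2 240.5] meas [477.1  51.5 146.4] angerr [-0.0031  0.0019 -0.0008] F [ 6.8  1.3 -2.5] M [ 0.17 -1.21 -0.04] open 16.0 grip 64.5 t 24.35 j [-0.77  0.25  0.68  2.08 -0.21  0.87 -0.2 ]
cmd [553.4  33.1 223.4] meas [477.1  51.5 146.4] angerr [-0.0031  0.0019 -0.0008] F [ 6.8  1.3 -2.5] M [ 0.17 -1.21 -0.04] open 16.0 grip 64.5 t 24.35 j [-0.77  0.25  0.68  2.08 -0.21  0.87 -0.2 ]
cmd [475.9  50.9 148.4] meas [477.1  51.5 146.4] angerr [-0.0031  0.0019 -0.0008] F [ 6.8  1.3 -2.5] M [ 0.17 -1.21 -0.04] open 16.0 grip 64.5 t 24.35 j [-0.77  0.25  0.68  2.08 -0.21  0.87 -0.2 ]
[[-38.80902583 -36.17725317 146.44370063]]
```

Emit:
arm_command:
  increments:
    - {"linear": [0, -0.8, 1.66], "angular": [0, 0, 0]}
    - {"linear": [0, -1.45, 3.38], "angular": [0, 0, 0]}
    - {"linear": [0, -1.9, 5.1], "angular": [0, 0, 0]}
    - {"linear": [0, -2.1, 6.1], "angular": [0, 0, 0]}
    - {"linear": [0, -2.1, 6.1], "angular": [0, 0, 0]}

```text
time_s: 24.85
position: [456.8, 56.2, 86.2]
orientation: [-2.458, -1.957, -0.004]
wrist_force: [3.0, 2.1, 5.0]
opening: 15.7
gripper_force: 69.4
```

Emit:
arm_command:
  increments:
    - {"linear": [0, -0.1, 0.5], "angular": [0, 0, 0]}
    - {"linear": [0, -0.14, 0.9], "angular": [0, 0, 0]}
    - {"linear": [0, -0.14, 0.9], "angular": [0, 0, 0]}

```text
time_s: 25.15
position: [455.5, 56.5, 77.8]
orientation: [-2.458, -1.957, -0.006]
wrist_force: [5.1, 2.9, 2.4]
opening: 15.7
gripper_force: 70.3
```

Emit:
arm_command:
  increments:
    - {"linear": [0, -0.05, 0.5], "angular": [0, 0, 0]}
    - {"linear": [0, -0.08, 0.9], "angular": [0, 0, 0]}
    - {"linear": [0, -0.08, 0.9], "angular": [0, 0, 0]}

```text
time_s: 25.45
position: [454.7, 56.7, 68.8]
orientation: [-2.458, -1.957, -0.006]
wrist_force: [2.0, 2.6, 9.5]
opening: 16.1
gripper_force: 70.9
```

Emit:
arm_command:
  increments:
    - {"linear": [0, -0.02, 0.3], "angular": [0, 0, 0]}
    - {"linear": [0, -0.04, 0.6], "angular": [0, 0, 0]}
    - {"linear": [0, -0.04, 0.6], "angular": [0, 0, 0]}

```text
time_s: 25.75
position: [454.1, 56.9, 62.7]
orientation: [-2.457, -1.956, -0.005]
wrist_force: [4.2, 2.3, 6.2]
opening: 16.0
gripper_force: 71.9
```

Emit:
arm_command:
  increments:
    - {"linear": [0, 0, 0.2], "angular": [0, 0, 0]}
    - {"linear": [0, 0, 0.4], "angular": [0, 0, 0]}
    - {"linear": [0, 0, 0.4], "angular": [0, 0, 0]}

```text
time_s: 26.05
position: [454.0, 57.0, 59.3]
orientation: [-2.457, -1.956, -0.006]
wrist_force: [1.0, 1.6, 12.7]
opening: 16.0
gripper_force: 72.7
```

Emit:
arm_command:
  increments:
    - {"linear": [0, 0, 0.2], "angular": [0, 0, 0]}
    - {"linear": [0, 0, 0.2], "angular": [0, 0, 0]}

```text
time_s: 26.25
position: [454.0, 57.0, 57.5]
orientation: [-2.456, -1.956, -0.006]
wrist_force: [0.1, 2.9, 14.9]
opening: 15.7
gripper_force: 72.9
```

Emit:
arm_command:
  increments:
    - {"linear": [0, 0, 0.2], "angular": [0, 0, 0]}
    - {"linear": [0, 0, 0.2], "angular": [0, 0, 0]}

```text
time_s: 26.45
position: [453.9, 57.0, 55.6]
orientation: [-2.456, -1.956, -0.006]
wrist_force: [-0.9, 1.8, 17.2]
opening: 16.3
gripper_force: 73.2
```

Emit:
arm_command:
  increments:
    - {"linear": [0, 0, 0.15], "angular": [0, 0, 0]}
    - {"linear": [0, 0, 0.15], "angular": [0, 0, 0]}

```text
time_s: 26.65
position: [454.0, 57.0, 54.3]
orientation: [-2.456, -1.956, -0.006]
wrist_force: [-0.9, 2.5, 19.3]
opening: 15.9
gripper_force: 73.2
```

Emit:
arm_command:
  increments:
    - {"linear": [0, 0, 0.15], "angular": [0, 0, 0]}
    - {"linear": [0, 0, 0.15], "angular": [0, 0, 0]}

```text
time_s: 26.85
position: [453.8, 57.0, 52.5]
orientation: [-2.456, -1.955, -0.005]
wrist_force: [2.1, 2.3, 15.3]
opening: 15.2
gripper_force: 74.1
```

Emit:
arm_command:
  increments:
    - {"linear": [0, 0, 0.1], "angular": [0, 0, 0]}
    - {"linear": [0, 0, 0.1], "angular": [0, 0, 0]}

```text
time_s: 27.05
position: [453.8, 57.0, 51.5]
orientation: [-2.456, -1.955, -0.005]
wrist_force: [1.4, 2.6, 14.4]
opening: 16.1
gripper_force: 74.2
```

Emit:
arm_command:
  increments:
    - {"linear": [0, 0, 0.1], "angular": [0, 0, 0]}
    - {"linear": [0, 0, 0.1], "angular": [0, 0, 0]}

```text
time_s: 27.25
position: [453.7, 57.0, 50.9]
orientation: [-2.456, -1.955, -0.005]
wrist_force: [-0.5, 2.1, 19.7]
opening: 15.8
gripper_force: 74.8
```

```bash
python3 - <<'E'
from h import *
did([0,-2.1,6.1],[0,0,0]); did([0,-.26,.9+.9+.6+.4+.2+.2+.15+.15+.1+.1],[0,0,0])
print(pf(bot.get_state()['position']))
s=bot.read_camera('side')[:,:,::-1]; cv2.imwrite('pics/s8.png',s); t=bot.read_camera('top')[:,:,::-1]; cv2.imwrite('pics/t8.png',t)
for q in (1.70,1.765,1.815):
    x=121-185*np.sin(q-.244); z=97+185*np.cos(q-.244)
    print(q,round(x),round(z,1),'side far end, near end',proj('side',wf([(x,58,z),(x,-61,z)])).round(1).tolist(),'top',proj('top',wf([(x,58,z),(x,-61,z)])).round(1).tolist())
g=s.max(2); print(g[200:262:2,250:312:2])
E
```

```text
cmd [455.4  55.7  87.4] meas [453.7  57.   50.9] angerr [0.0002 0.0041 0.0002] F [-0.5  2.1 19.7] M [ 0.5   0.16 -0.12] open 15.8 grip 74.8 t 27.25 j [-0.69  0.38  0.59  2.21 -0.36  0.64 -0.08]
cmd [452.9  56.2  50.4] meas [453.7  57.   50.9] angerr [0.0002 0.0041 0.0002] F [-0.5  2.1 19.7] M [ 0.5   0.16 -0.12] open 15.8 grip 74.8 t 27.25 j [-0.69  0.38  0.59  2.21 -0.36  0.64 -0.08]
[[-62.79716703 -36.04418206  50.85156335]]
1.7 -63 118.2 side far end, near end [[265.1, 207.2], [259.2, 227.0]] top [[296.0, 269.8], [346.1, 280.2]]
1.765 -64 106.2 side far end, near end [[264.9, 211.4], [259.0, 231.5]] top [[296.2, 270.4], [345.8, 280.6]]
1.815 -64 97.0 side far end, near end [[265.0, 214.6], [259.1, 235.0]] top [[296.4, 270.6], [345.6, 280.7]]
[[ 40  36  36  39  40  36  34  37  37  37  37  39  38  55  81 127 125 115
  200 198 200 200 200 199 200 200 200 200 200 198 198]
 [ 39  35  36  38  39  38  37  36  34  37  40  37  62  68  71  73  84  78
  172 200 199 201 200 200 200 199 200 196 199 199 198]
 [ 41  37  39  39  37  38  39  37  37  36  36  51 191 143  73  56  46  47
  152 155 171
[... 2954 characters left out ...]
  206 115 135 150 174 204 212 139 147 130 127 129 129]
 [199 197 198 106  76  75  71  74  76  74  77  94 210 133 115 109 185 180
  175 131 147 168 223 224 222 105 149 138 140 141 140]
 [198 197 199  75  75  75  76  74  75  75  84 115 157 122 123 113 144 155
  151 122 125 141 153 151 151  95 152 136 142 142 143]
 [199 198 167 125 103  76  77  74  75  74  84 103 106 106 131 131 151 156
  152 140  94  93 100  96 103 150 101 124 142 145 143]
 [198 199 139 140 139 132 126  76  77  77 105 178 167 190 122 115 115 117
  117 118  91 124 174 170 170 150 116 141 142 143 144]
 [199 200 132 136 138 137 129 124 125 126 133 155 156 164 123 112 115 113
  114 115  95 138 166 166 163 147 141 143 143 143 143]]
```

Emit:
arm_command:
  increments:
    - {"linear": [0, 0, 0.1], "angular": [0, 0, 0]}
    - {"linear": [0, 0, 0.1], "angular": [0, 0, 0]}

```text
time_s: 27.55
position: [453.7, 57.1, 50.7]
orientation: [-2.455, -1.954, -0.006]
wrist_force: [-3.3, 1.3, 31.8]
opening: 16.3
gripper_force: 75.9
```

Emit:
arm_command:
  increments:
    - {"linear": [0, 0, 0.1], "angular": [0, 0, 0]}
    - {"linear": [0, 0, 0.1], "angular": [0, 0, 0]}

```text
time_s: 27.75
position: [453.8, 57.2, 50.6]
orientation: [-2.454, -1.953, -0.006]
wrist_force: [-7.0, 1.2, 42.5]
opening: 16.2
gripper_force: 77.1
```

```bash
python3 - <<'E'
from h import *
did([0,0,.2],[0,0,0])
a=cv2.imread('pics/s4.png'); b=bot.read_camera('side')[:,:,::-1].copy(); cv2.imwrite('pics/s9.png',b)
for q in ((0,-98,75),(0,98,80),(15,-88,80),(0,-106,60)):
    u,v=proj('side',wf(q))[0].round().astype(int)
    T=a[v-9:v+10,u-9:u+10]; S=b[v-18:v+25,u-13:u+14]
    for im1,im2 in ((T,S),):
        r=cv2.matchTemplate(im2,im1,cv2.TM_CCOEFF_NORMED); _,m,_,l=cv2.minMaxLoc(r); print(q,(u,v),round(m,2),'shift',l[0]-4,l[1]-9)
print('8mm =',proj('side',wf((0,-98,75)))-proj('side',wf((0,-98,67))))
E
```

```text
cmd [452.9  56.2  48.4] meas [453.8  57.2  50.6] angerr [0.0015 0.0061 0.0006] F [-7.   1.2 42.5] M [ 0.42  1.51 -0.13] open 16.2 grip 77.1 t 27.75 j [-0.69  0.38  0.59  2.21 -0.36  0.64 -0.07]
(0, -98, 75) (np.int64(285), np.int64(250)) 0.54 shift 3 10
(0, 98, 80) (np.int64(291), np.int64(214)) 0.35 shift 1 0
(15, -88, 80) (np.int64(291), np.int64(246)) 0.64 shift -1 14
(0, -106, 60) (np.int64(285), np.int64(258)) 0.7 shift 0 1
8mm = [[-0.11884478 -2.99110495]]
```

Emit:
arm_command:
  increments:
    - {"linear": [0, 0, -0.08], "angular": [0, 0, 0]}
    - {"linear": [0, 0, -0.08], "angular": [0, 0, 0]}
    - {"linear": [0, 0, -0.08], "angular": [0, 0, 0]}

```text
time_s: 28.1
position: [453.8, 57.1, 50.7]
orientation: [-2.455, -1.954, -0.006]
wrist_force: [-4.3, 1.7, 34.1]
opening: 16.3
gripper_force: 76.1
```

```bash
python3 - <<'E'
from h import *
b=cv2.imread('pics/s9.png').astype(int)
u,v=proj('side',wf((0,-100,75)))[0].round().astype(int)
# bright rib-end/top profile before and after, amber bottle & flask check
for n in ('s4','s9'):
    g=cv2.imread(f'pics/{n}.png').max(2); print(n); print(g[v-14:v+16:1,u-6:u+8:2])
a=cv2.imread('pics/s4.png').astype(int)
for nm,(x,y,w,h) in dict(bottle=(366,205,24,47),flask=(353,205,13,32)).items(): print(nm,np.abs(a-b)[y:y+h,x:x+w].mean())
chk()
E
```

```text
s4
[[216 216 213 216 215 135 107]
 [216 215 186 150 148 115 109]
 [216 215 160 113 112 104 112]
 [217 215 157 112 113 102 162]
 [216 216 135 115 112 100 134]
 [215 215 125 112 110 101 110]
 [195 215 119 111 109 103  97]
 [175 202 113 112 107 100  86]
 [124 202 113 113 107  97  83]
 [ 90 137 114 113 105  89  85]
 [ 85  99 113 111 103  86  86]
 [ 85 104 125 125 110  84  84]
 [ 84 109 130 126 112  81  95]
 [ 85 106 126 129 112  88 102]
 [ 82 106 128 129 112  92  99]
 [ 84 101 130 129 110  98  84]
 [ 88  90 106 105  94  91  75]
 [ 95  96  97  98  95  92  81]
 [ 99  98 100  97 100  94  83]
 [ 99  96  96  97  99  92  80]
 [ 96  96  98  99  96  93  95]
 [ 96  99  99  98  99  93  96]
 [ 97  95  98  97  97  95  97]
 [ 97  97  97  98  97  93  93]
 [ 90  93  92  93  91  91  98]
 [ 97  98  96  99 102  98  97]
 [ 84  70  71  72  73  80  81]
 [ 75  56  54  57  52  75  74]
 [ 76  67  56  57  61  76  78]
 [ 73  84  83  73  85  77  80]]
s9
[[112  81 109 115 114 109 105]
 [115 110 112 172 199 158 105]
 [115 115 132 211 215 165 109]
 [116 113 147 216 214 154 109]
 [115 114 179 216 214 130 109]
 [115 11
[... 311 characters left out ...]
 183 179 142 141 151]
 [122 120 153 155 125 140 130]
 [127 108 155 154 127 132 124]
 [123 109 155 152 136 126 110]
 [136 138 155 156 149 118  87]
 [118 122 122 125 125 108  82]
 [116 116 116 116 116 109  83]
 [116 117 117 115 116 109  86]
 [116 114 114 113 113 109  90]
 [114 116 115 115 117 111  91]
 [112 115 114 113 115 114  86]
 [112 114 112 115 112 116  95]
 [103 104 101  98  97 101  98]
 [109 103 107 106 100 102 115]
 [112  85  87  81  90  85  89]]
bottle 1.5212765957446808
flask 1.1362179487179487
cmd [452.9  56.2  48.4] meas [453.8  57.1  50.7] angerr [0.0007 0.0054 0.0005] F [-4.3  1.7 34.1] M [ 0.41  0.84 -0.11] open 16.3 grip 76.1 t 28.1 j [-0.69  0.38  0.59  2.21 -0.36  0.64 -0.07]
```

```bash
python3 -c "
from bench import bot
print(bot.sign_off())"
```

```text
the job is handed in; nothing more can be done
None
```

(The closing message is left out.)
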